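Put a board of castings into the drying cupboard and wedge the door

ROBOT

A 7-joint arm with a two-finger parallel gripper is mounted at the origin on a cart in front of the work surface, level with it; the furniture and walls round the work are solid. World frame = base frame: x ahead of the robot, y to its left, z up, the work surface at z = 0. Lengths are in m, angles in rad, forces in N, time in s.
With the tool pointing down it reaches from about 0.4 to 0.875 m from the base axis. Payload 19.3 kg.
Tool frame: the origin (TCP) lies at the very end of the fingers, on their centre line; the grasp point (between the pads) lies 19 mm behind it; z points along the fingers, y is the line along which they close (so a half turn about z gives the same grasp; the last joint's range is limited). The gripper opens to 85 mm and grips with 20 to 120 N. Pads are 22 mm wide; open, the fingers measure 114 mm over their backs; the gripper's body (76 mm by 85 mm) begins 54 mm behind the grasp point. The pads swing forward as they close: fully open they stand 13 mm farther back than shut.
Start: joints at [-1.387, 0.521, -0.036, 1.599, 0.021, 1.021, -0.113], TCP at [0.157, 0.605, 0.203] pointing down, gripper open.
Joint ranges: [-2.91, 2.91], [-0.3, 2.13], [-1.5, 1.42], [0.17, 2.43], [-1.26, 4.41], [0.16, 1.93], [-2.52, 2.52]. Speed limits (rad/s): [1.89, 1.89, 2.39, 2.39, 3.01, 3.01, 3.01].

INTERFACE

Orientations are given as [roll, pitch, yaw] about the fixed x, y, z axes, in that order (R = Rz(yaw) Ry(pitch) Rx(roll)).
In Python, from workcell import bot gives the robot as it stands.
- The arm moves only by the tool servo_tool, never from a script. Its argument "plan" is a list of rows, each a list of 7 numbers: the finger opening in cm, from 0 to 8.54, then the shift along the tool's x, y, z in cm, then the turn, a rotation vector about the tool's x, y, z in degrees. In form: [[fingers, x, y, z, wx, wy, wz], ...]. A call has 1 to 10 rows; each row is the pose to reach, as a shift and turn from the pose commanded when the call began, along the tool's axes at that moment; what a row does not reach only later rows make up. A row lasts 1/10 s, in which the tool goes at most 50 mm and 8.59 degrees, less where a joint would pass 70% of its speed; a pose out of reach is approached as far as the arm can. A call with a gripper value outside its range is refused whole. The fingers move at their own pace and stop on an object; "force" is the grip in N (left out, the last holds). Time passes only in rows, so rows that repeat a pose let the fingers close. It gives the time, the measured TCP pose, the force, the opening and the grip force at its end, in the units of the state.
- bot.observe(): the state, without advancing time (a new reading comes with each control period).
- bot.grab_frame(name): name is "scene" or "top" or "wrist"; returns a dict with "frame" (384x512x3 uint8, blue, green, red), "mtx" (3x3 intrinsics, pixels), "R" (3x3) and "t" (3): a world point X has camera coordinates R X + t; the wrist camera has in their place "T_tool_cam" (4x4, takes a point from camera to tool coordinates, whose origin is the TCP and whose axes are the flange's). Camera axes: x right, y down, z forward; pixel columns grow to the right and rows downward; lengths in m; the calibration is good to about 2 mm. A picture is of the moment at which its call begins: read the wrist's pose just before it. There is no depth.
- bot.job_done(): hands the job in; it is judged then, once.
The state is a dict: "clock": time; "qpos": joint angles; "qd": joint speeds; "joint_efforts": joint torques, N m; "position": TCP position; "tool_rot": TCP orientation; "force": force on the tool from outside, world axes, zero at the start; "moment": the same for the moment, N m; "grip_width": finger opening in m; "finger_force": force on a finger pad.
Only numpy, scipy, OpenCV 4.12 (cv2) and the standard library are available. Lean on these libraries where they do the work, as an engineer would, in place of code of your own. Each camera call takes 0.05 s, during which the arm holds its last target. There are 200 camera calls.

TASK

Slide the wooden board with the two plaster frogs along the table into the low wooden drying cupboard until it is fully inside, with both frogs still standing on it. Then swing the cupboard's door shut, and push the beech wedge, thin end first, under the door until it jams and holds the door shut by itself. Do not knock over or shift the things standing around.

Things in the scene. Friction and masses are not known exactly. Their poses are not given: they have to be found in the camera images.
- cupboard: Low wooden drying cupboard with a slatted roof, fixed, 190 mm deep, 164 wide, 83 high; flat castings (21 mm more) lie on the rear of its roof. Origin: on the table in the middle of the mouth, in the plane of the front posts; x points into it, y to its left. The mouth has no sill; side panels' inner faces at y = -62 and +62 mm; inner face of the back wall at x = 178 mm.
- roof_edge (a point): Lower front edge of the first roof slat, at (35, 0, 74) mm in the cupboard's frame: 74 mm over the table, 35 mm behind the mouth plane, so the mouth is open from above before it.
- door (a joint): Plywood door, 157 mm wide, 12 thick, on a vertical hinge left of the mouth; it spans 14 to 80 mm over the table. 0 = shut (panel x = -15 to -3 mm, y = +79 to -78 mm in the cupboard's frame); grows to 2.0 rad as the free edge swings towards the robot, then left. Light friction holds it; no latch. Ball knob on its front 142 mm from the hinge, 34 mm out from the panel's middle plane, 47 mm high.
- door_hinge (a point): The door's hinge axis at table height, in the middle of the panel's thickness: at (-9, +82, 0) mm in the cupboard's frame; axes as the cupboard's.
- board: Loose plywood ware board, 160 mm long (x), 108 wide (y), about 0.3 kg, on two battens along its long sides; its plate lies 16 to 26 mm over the table, the space between the battens is 72 mm wide and 16 high. Origin: centre of its underside. At the start it lies before the cupboard, right of the mouth by 65 to 120 mm, +x end towards the cupboard within 0.3 rad.
- board_back (a point): Middle of the board's rear edge, the end nearer the robot: at (-80, 0, 21) mm in the board's frame.
- big_frog: Larger loose plaster frog, 76 x 69 x 38 mm, 55 g, standing on the front half of the board. Origin: centre of its underside; z up.
- small_frog: Smaller loose plaster frog, 64 x 58 x 32 mm, 34 g, standing on the rear half of the board. Origin: centre of its underside; z up.
- wedge: Loose beech door wedge, 120 mm long (x), 36 wide (y), 28 high at the butt (-x end), sloping to 5 mm at the thin end (+x), 90 g. Origin: centre of its underside. Lies flat at the robot's right, thin end away from the robot within about 0.9 rad. Under the shut door it jams with its thin end about 32 mm past the mouth plane, beneath the board's plate and between the battens.
- wedge_tip (a point): Middle of the wedge's thin end, on its underside: at (60, 0, 0) mm in the wedge's frame.
- owl: Loose plaster owl, 46 x 55 x 60 mm, before the cupboard, right of the mouth. Bystander. Origin: centre of its underside.
- rabbit: Loose plaster rabbit, 51 x 52 x 77 mm, at the robot's right. Bystander. Origin: centre of its underside.
- tape: Loose roll of tape, 96 mm across, 25 high, lying flat at the robot's right. Bystander. Origin: centre of its underside.
- cup: Loose blue mixing cup, 89 mm across the rim, 62 high, on the left of the way from the board to the mouth, about 150 mm from the cupboard's middle line. Bystander. Origin: centre of its underside.
- tub_tall: Two tall clear plastic tubs stacked in one another, fixed, about 125 x 125 mm and 185 mm high over the table, right of the cupboard: an obstacle to go round. Origin: centre of its underside. (Also fixed: a dark green crate at the robot's left, from x = 0.44 m and y = 0.37 m on, rim 201 mm over the table.)
There are look-alikes about, which are no part of the job. What is shaped like the small_frog but red is not meant.

How it is judged:
By the outcome, as a careful person would: the job done as asked, in the order asked, and still so for the second after the job is handed in, with the robot touching nothing.
It also fails if it takes over 70 s, if anything falls off the work surface, if the arm or the gripper's body presses on something with over 40 N, if the wrist force passes 120 N, or if a joint passes its speed limit or range.

## Working session

There is one attempt and no reset: what is moved stays moved. The work goes in short steps, Python scripts to look and compute and a tool call to move; the robot and the scene stay as the last step left them, time stands still between calls to the robot, and variables do not carry over. Pictures are saved under pics/ and viewed, at most 10 in all, crops included, and the job is handed in when it is done.

Besides the shell and the picture viewer there is one more tool, called after "Request:" by a JSON object that holds its "name" and its "arguments". servo_tool: Moves the arm, as the interface text tells. Its arguments: {"type":"object","properties":{"plan":{"type":"array","items":{"type":"array","items":{"type":"number"}}},"force":{"type":"number"}},"required":["plan"]}

```bash
mkdir -p pics; ls; cat > h.py <<'E'
from workcell import bot
import numpy as np, cv2
from scipy.spatial.transform import Rotation as Ro
def snap(n,f):
    d=bot.grab_frame(n); cv2.imwrite('pics/'+f,d['frame']); return d
E
python3 - <<'E'
from h import *
import pickle
s=bot.observe();print({k:np.round(v,3) for k,v in s.items()})
D={}
for n in('scene','top'):
    d=snap(n,n+'1.png');D[n]=d
    print(n,-d['R'].T@d['t'])
pickle.dump(D,open('cam.pkl','wb'))
a=[cv2.resize(D[n]['frame'],(800,600)) for n in D]
for n,i in zip(D,a): cv2.imwrite('pics/%s1b.png'%n,i)
E
```

```text
pics
{'clock': np.float64(0.0), 'qpos': array([-1.387,  0.522, -0.036,  1.6  ,  0.021,  1.021, -0.113]), 'qd': array([-0.   , -0.   , -0.002,  0.001, -0.   ,  0.   , -0.001]), 'joint_efforts': array([ 1.0000e-03, -9.2710e+01,  1.9800e+00, -3.6993e+01,  1.8000e-02,
        8.0000e-03, -0.0000e+00]), 'position': array([0.157, 0.605, 0.202]), 'tool_rot': array([-3.141,  0.   ,  2.888]), 'force': array([-0.047,  0.247,  0.305]), 'moment': array([0.012, 0.011, 0.013]), 'finger_force': np.float64(0.0), 'grip_width': np.float64(0.085)}
scene [ 0.16356971 -0.95712885  0.67357229]
top [ 0.44554623 -0.05267689  1.52609756]
```

View pics/scene1b.png

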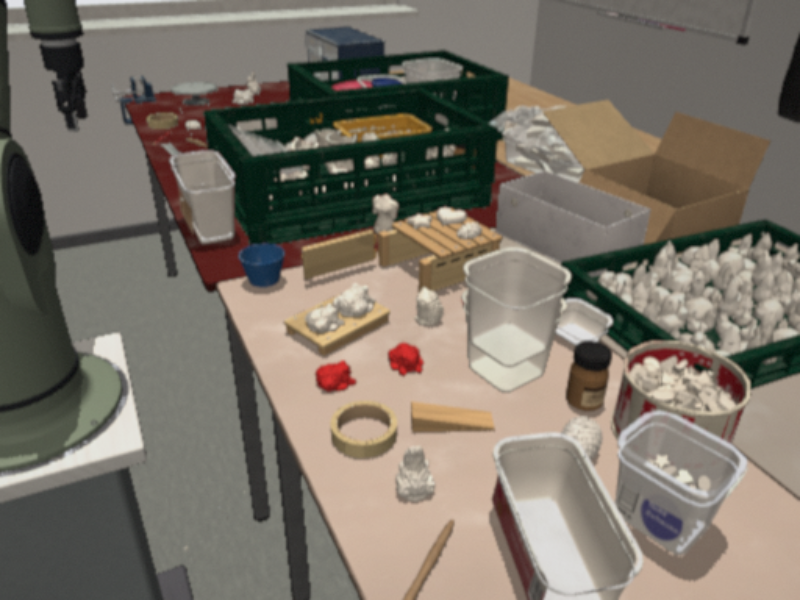

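View pics/top1b.png

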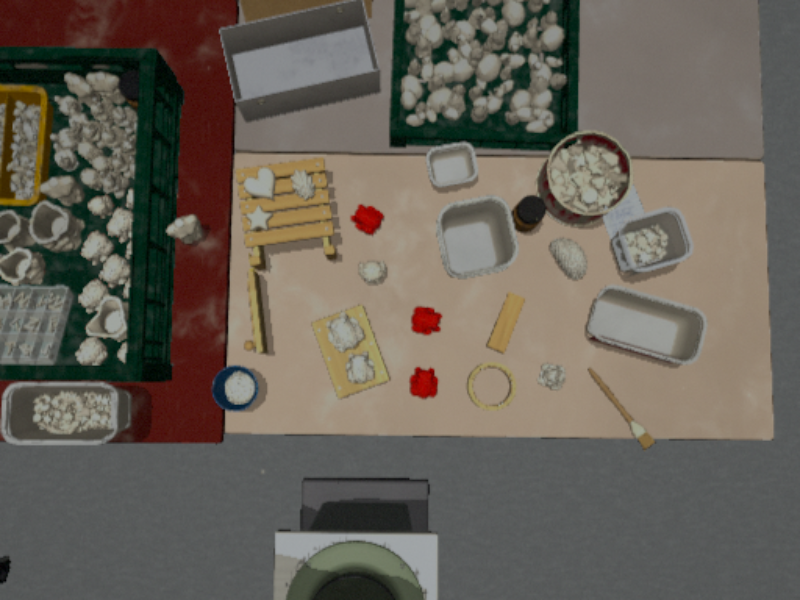

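The top view (800 px wide) shows the cupboard mouth at about (293,255), the open door from (255,265) to (258,350), and the board's corners near (313,322), (365,306), (388,382) and (338,398). The wedge runs from (513,295) to (497,350), the owl is at (372,272) and the cup at (236,388). I'll zoom in on the key regions.

```bash
python3 - <<'E'
from h import *
import pickle
D=pickle.load(open('cam.pkl','rb'));f=D['top']['frame']
a=cv2.resize(f[98:262,130:345],None,fx=3.7,fy=3.65,interpolation=cv2.INTER_CUBIC)
for i in range(130,345,20): cv2.putText(a,str(i),(int((i-130+.5)*3.7),10),0,.35,(255,0,255));cv2.line(a,(int((i-130+.5)*3.7),12),(int((i-130+.5)*3.7),18),(255,0,255))
for i in range(100,262,20): cv2.putText(a,str(i),(0,int((i-98+.5)*3.65)),0,.35,(255,255,0))
cv2.imwrite('pics/c1.png',a);print(a.shape)
E
```

```text
(599, 796, 3)
```

View pics/c1.png

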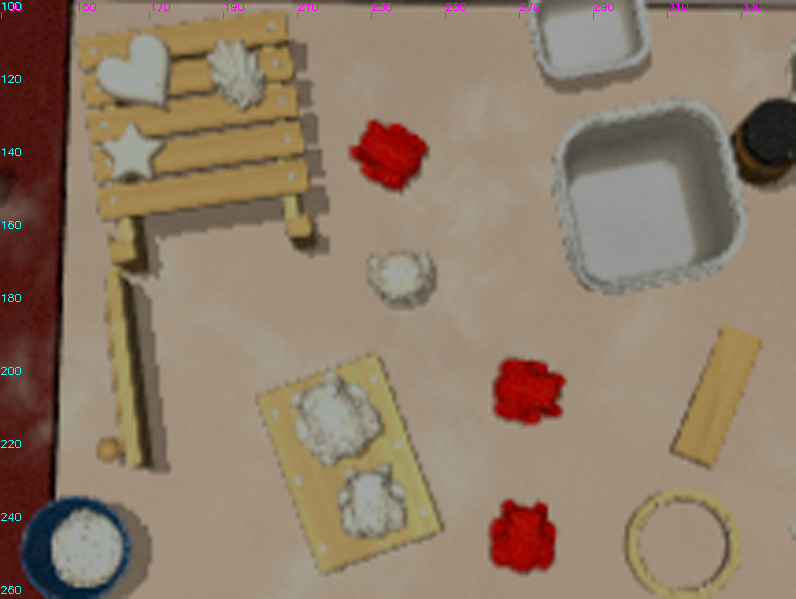

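The crop gives usable corner positions: the board at (258,400), (378,354), (442,530) and (322,573), the front slat at (102,218)–(308,188), the door's free end at (138,466), and the wedge from (743,335) to (691,460). Next I'll turn these into world positions.

```bash
cat >> h.py <<'E'
def bp(d,u,v,z):
    r=d['R'].T@np.linalg.solve(d['mtx'],[u,v,1]);c=-d['R'].T@d['t'];return c+r*(z-c[2])/r[2]
def proj(d,X):
    p=d['R']@X+d['t'];p=d['mtx']@p;return p[:2]/p[2]
E
python3 - <<'E'
from h import *
import pickle
d=pickle.load(open('cam.pkl','rb'))['top']
P={'bFL':(258,400,.026),'bFR':(378,354,.026),'bBR':(442,530,.026),'bBL':(322,573,.026),
'rFL':(102,218,.083),'rFR':(308,188,.083),'rBL':(77,40,.083),'rBR':(286,12,.083),'pL':(124,264,.079),'pR':(302,238,.079),
'dh':(117,268,.08),'df':(138,466,.08),'knob':(108,449,.047),'wtL':(724,326,.005),'wtR':(762,343,.005),'wbL':(671,452,.028),'wbR':(712,468,.028),
'owl':(402,275,.045),'cup':(77,550,.062),'bf':(338,418,.055),'sf':(373,505,.05),'red1':(528,391,.02),'red2':(523,537,.02),'tape':(684,546,.025),'tubL':(553,200,.185),'tubB':(620,293,.185),'tubR':(748,230,.185)}
W={}
for k,(x,y,z) in P.items(): W[k]=bp(d,129.5+x/3.7,97.5+y/3.65,z);print(k,np.round(W[k]*1000))
n=lambda a,b:np.linalg.norm(W[a]-W[b])*1000
print([round(n(*p)) for p in(('bFL','bFR'),('bBL','bBR'),('bFL','bBL'),('bFR','bBR'),('rFL','rFR'),('rFL','rBL'),('dh','df'),('wtL','wtR'),('wtL','wbL'))])
E
```

```text
bFL [557.  96.  26.]
bFR [597.  -3.  26.]
bBR [449. -59.  26.]
bBL [412.  40.  26.]
rFL [701. 220.  83.]
rFR [728.  54.  83.]
rBL [850. 246.  83.]
rBR [877.  75.  83.]
pL [663. 202.  79.]
pR [687.  58.  79.]
dh [660. 208.  80.]
df [498. 185.  80.]
knob [513. 216.  47.]
wtL [ 628. -297.    5.]
wtR [ 614. -329.    5.]
wbL [ 518. -249.   28.]
wbR [ 505. -283.   28.]
owl [663. -23.  45.]
cup [429. 235.  62.]
bf [541.  27.  55.]
sf [469.  -2.  50.]
red1 [ 568. -130.   20.]
red2 [ 444. -127.   20.]
tape [ 439. -260.   25.]
tubL [ 702. -139.  185.]
tubB [ 631. -190.  185.]
tubR [ 681. -286.  185.]
[107, 106, 155, 158, 169, 151, 164, 35, 123]
```

```bash
cat >> h.py <<'E'
O=np.array([.677,.1305]);CY=.165   # cupboard mouth origin, yaw
def c2w(x,y):
    c,s=np.cos(CY),np.sin(CY);return O+np.array([c*x-s*y,s*x+c*y])/1000
def w2c(p):
    c,s=np.cos(CY),np.sin(CY);d=(np.array(p)[:2]-O)*1000;return np.array([c*d[0]+s*d[1],-s*d[0]+c*d[1]])
def rows(T):
    "T: list of (x,y,z,yaw,tilt) world m; tilt = lean about tool y"
    s=bot.observe();R0=Ro.from_euler('xyz',s['tool_rot']);p0=s['position']
    for x,y,z,yaw,tilt in T:
        R=Ro.from_euler('z',yaw)*Ro.from_euler('x',np.pi)*Ro.from_euler('y',tilt)
        print(np.round(R0.inv().apply(np.array([x,y,z])-p0)*100,1),np.round(np.degrees((R0.inv()*R).as_rotvec()),1))
def st():
    s=bot.observe();print(*[(k,np.round(s[k],3)) for k in('clock','position','tool_rot','force','grip_width')])
E
python3 - <<'E'
from h import *
rows([(.532,-.054,.2,1.937,0),(.532,-.054,.1,1.937,0)])
E
```

```text
[-52.9 -54.3   0.3] [-0.1  0.  54.5]
[-52.8 -54.3  10.3] [-0.1  0.  54.5]
```

Request:
{"name": "servo_tool", "arguments": {"plan": [[7,-53,-54.3,0.3,0,0,54.5],[7,-53,-54.3,0.3,0,0,54.5],[7,-53,-54.3,0.3,0,0,54.5],[7,-53,-54.3,0.3,0,0,54.5],[7,-53,-54.3,0.3,0,0,54.5],[7,-53,-54.3,0.3,0,0,54.5],[7,-53,-54.3,0.3,0,0,54.5],[7,-53,-54.3,0.3,0,0,54.5],[7,-53,-54.3,0.3,0,0,54.5],[7,-53,-54.3,0.3,0,0,54.5]], "force": 60}}

```text
clock: 1.1
position: [0.4056, 0.1691, 0.2009]
tool_rot: [3.141, -0.0, 1.937]
force: [1.2, 1.3, -0.3]
grip_width: 0.07
finger_force: 0.0
```

```bash
python3 - <<'E'
from h import *
st();rows([(.532,-.054,.2,1.937,0),(.532,-.054,.1,1.937,0)])
E
```

```text
('clock', np.float64(1.1)) ('position', array([0.406, 0.169, 0.201])) ('tool_rot', array([ 3.141, -0.   ,  1.937])) ('force', array([ 1.21 ,  1.336, -0.307])) ('grip_width', np.float64(0.07))
[-25.4   3.8   0.1] [ 0. -0. -0.]
[-25.4   3.8  10.1] [ 0. -0. -0.]
```

Request:
{"name": "servo_tool", "arguments": {"plan": [[7,-25.4,3.8,0,0,0,0],[7,-25.4,3.8,0,0,0,0],[7,-25.4,3.8,0,0,0,0],[7,-25.4,3.8,0,0,0,0],[7,-25.4,3.8,0,0,0,0],[7,-25.4,3.8,0,0,0,0],[7,-25.4,3.8,5,0,0,0],[7,-25.4,3.8,10,0,0,0],[7,-25.4,3.8,13,0,0,0],[7,-25.4,3.8,13,0,0,0]]}}

```text
clock: 2.1
position: [0.529, -0.0525, 0.0675]
tool_rot: [-3.136, -0.002, 1.937]
force: [0.1, 1.2, 0.6]
grip_width: 0.0699
finger_force: 0.0
```

```bash
python3 - <<'E'
from h import *
st()
d=snap('wrist','w1.png');cv2.imwrite('pics/w1b.png',cv2.resize(d['frame'],(800,600)));print(d['T_tool_cam'].round(3))
rows([(.532,-.054,.004,1.937,0)])
E
```

```text
('clock', np.float64(2.1)) ('position', array([ 0.529, -0.052,  0.068])) ('tool_rot', array([-3.136e+00, -2.000e-03,  1.937e+00])) ('force', array([0.134, 1.156, 0.592])) ('grip_width', np.float64(0.07))
[[-0.001 -0.96  -0.278  0.071]
 [ 1.    -0.001 -0.     0.   ]
 [-0.    -0.278  0.96  -0.171]
 [ 0.     0.     0.     1.   ]]
[-0.2  0.1  6.6] [-0.2 -0.1 -0. ]
```

View pics/w1b.png

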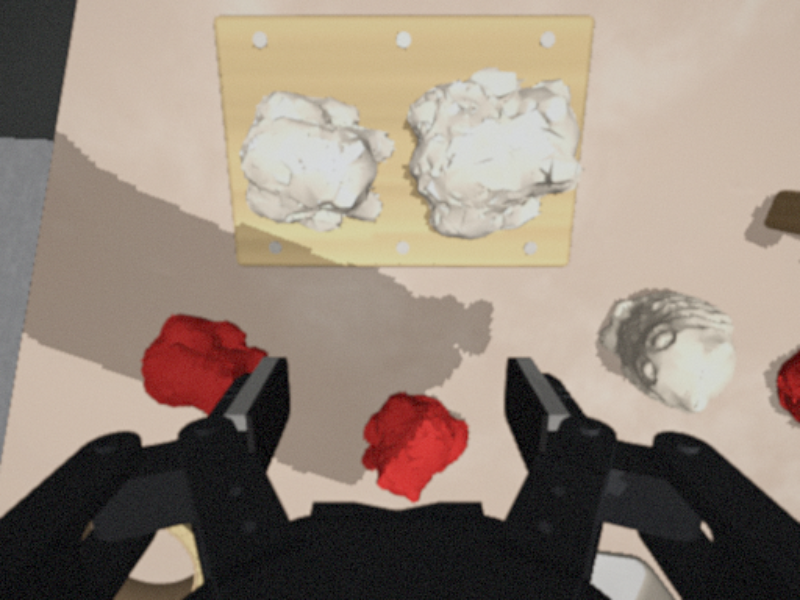

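The wrist view shows the board squarely ahead, with its near edge from (238,266) to (570,266) and its far edge from (217,17) to (592,17). Both frogs are on it and the fingers are clear of the red decoys. I'll check the board's pose from here and plan the sideways push.

```bash
cat >> h.py <<'E'
def wd(s,d):
    "wrist frame -> dict with world R,t"
    T=np.eye(4);T[:3,:3]=Ro.from_euler('xyz',s['tool_rot']).as_matrix();T[:3,3]=s['position']
    C=np.linalg.inv(T@d['T_tool_cam']);return dict(mtx=d['mtx'],R=C[:3,:3],t=C[:3,3])
E
python3 - <<'E'
from h import *
s=bot.observe();d=wd(s,bot.grab_frame('wrist'))
for u,v in((238,266),(571,266),(592,16),(217,16)):
    p=bp(d,u/1.5625,v/1.5625,.026);print(p.round(3),w2c(p).round())
print('side push targets: board centre/yaw interpolation')
b0=np.array([-189,-82,.201]);b1=np.array([-180,0,0.])
T=[]
for k in range(7):
    b=b0+(b1-b0)*k/6; n=np.array([np.sin(b[2]),-np.cos(b[2])])
    p=b[:2]+n*(54+11); w=c2w(*p); T.append((w[0],w[1],.004,np.pi/2+CY+b[2],0))
rows([(.532,-.054,.004,1.937,0)]+T)
E
```

```text
[ 0.452 -0.061  0.026] [-254. -152.]
[ 0.601 -0.004  0.026] [ -97. -120.]
[0.561 0.095 0.026] [-120.  -16.]
[0.415 0.039 0.026] [-273.  -47.]
side push targets: board centre/yaw interpolation
[-0.1  0.   6.7] [-0.  0. -0.]
[ 1.2 -0.   6.7] [-0.  0. -0.]
[2.5 0.2 6.7] [-0.   0.   1.9]
[3.8 0.4 6.7] [-0.   0.   3.8]
[5.1 0.6 6.7] [-0.   0.   5.7]
[6.4 0.8 6.7] [-0.   0.   7.6]
[7.8 1.  6.7] [-0.   0.   9.6]
[9.1 1.2 6.7] [-0.   0.  11.5]
```

Request:
{"name": "servo_tool", "arguments": {"plan": [[7,0,0,4,0,0,0],[7,0,0,6.5,0,0,0],[7,0,0,6.5,0,0,0],[7,0.8,0,6.5,0,0,0],[7,1.5,0.1,6.5,0,0,0.5],[7,2.2,0.1,6.5,0,0,1.5],[7,2.9,0.2,6.5,0,0,2.5],[7,3.6,0.3,6.5,0,0,3.6],[7,4.2,0.4,6.5,0,0,4.5],[7,4.8,0.5,6.5,0,0,5.3]]}}

```text
clock: 3.2
position: [0.5193, -0.006, 0.0061]
tool_rot: [3.141, 0.001, 1.843]
force: [1.4, -3.6, 5.3]
grip_width: 0.0696
finger_force: 3.1
```

```bash
python3 - <<'E'
from h import *
st();snap('top','t2.png');d=snap('wrist','w2.png')
a=cv2.imread('pics/t2.png')[98:262,130:345];a=cv2.resize(a,None,fx=1.9,fy=1.9)
b=cv2.resize(cv2.imread('pics/w2.png'),(391,312));h=np.zeros((312,800,3),np.uint8);h[:a.shape[0],:a.shape[1]]=a[:312,:409];h[:,409:]=b;cv2.imwrite('pics/m2.png',h)
b1=np.array([-180,0,0.])
T=[]
p=b1[:2]+np.array([0,-65]);w=c2w(*p);rows([(w[0],w[1],.004,np.pi/2+CY,0)])
E
```

```text
('clock', np.float64(3.2)) ('position', array([ 0.519, -0.006,  0.006])) ('tool_rot', array([3.141e+00, 1.000e-03, 1.843e+00])) ('force', array([ 1.356, -3.621,  5.338])) ('grip_width', np.float64(0.07))
[4.3 0.3 0.2] [0.  0.  6.2]
```

View pics/m2.png

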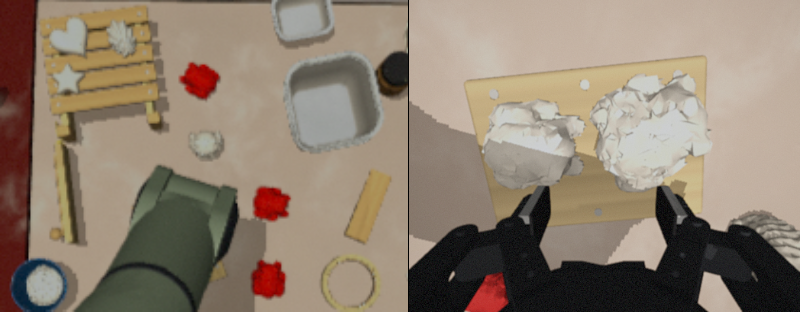

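The wrist view seems to show the fingertips above the plate, near (535,190) and (672,190), with the board's near edge at about v=218. I need to check the finger height against the picture.

```bash
python3 - <<'E'
from h import *
s=bot.observe();d0=bot.grab_frame('wrist');d=wd(s,d0);T=np.linalg.inv(d0['T_tool_cam'])
R=Ro.from_euler('xyz',s['tool_rot'])
for z in(0,-.01,-.02,-.03):
  for x in(-.011,.011): print(z,x,[proj(d,R.apply([x,y,z])+s['position']).round(0)*1.5625 for y in(-.035,.035)])
cv2.imwrite('pics/w3.png',cv2.resize(d0['frame'][100:384],(800,444)))
f=lambda u,v:((u-409)*512/391,v*384/312)
for c in((467,82),(706,57),(705,215),(498,226)): p=bp(d,*f(*c),.026);print(p.round(3),w2c(p).round())
E
```

```text
0 -0.011 [array([310.9375, 365.625 ]), array([482.8125, 365.625 ])]
0 0.011 [array([307.8125, 315.625 ]), array([484.375 , 314.0625])]
-0.01 -0.011 [array([306.25  , 376.5625]), array([487.5   , 376.5625])]
-0.01 0.011 [array([303.125 , 323.4375]), array([490.625 , 323.4375])]
-0.02 -0.011 [array([300.   , 390.625]), array([492.1875, 389.0625])]
-0.02 0.011 [array([296.875, 334.375]), array([495.3125, 334.375 ])]
-0.03 -0.011 [array([295.3125, 404.6875]), array([498.4375, 403.125 ])]
-0.03 0.011 [array([290.625 , 345.3125]), array([501.5625, 345.3125])]
[0.416 0.039 0.026] [-273.  -47.]
[0.559 0.094 0.026] [-122.  -17.]
[ 0.6   -0.004  0.026] [ -98. -120.]
[ 0.449 -0.056  0.026] [-255. -146.]
```

View pics/w3.png

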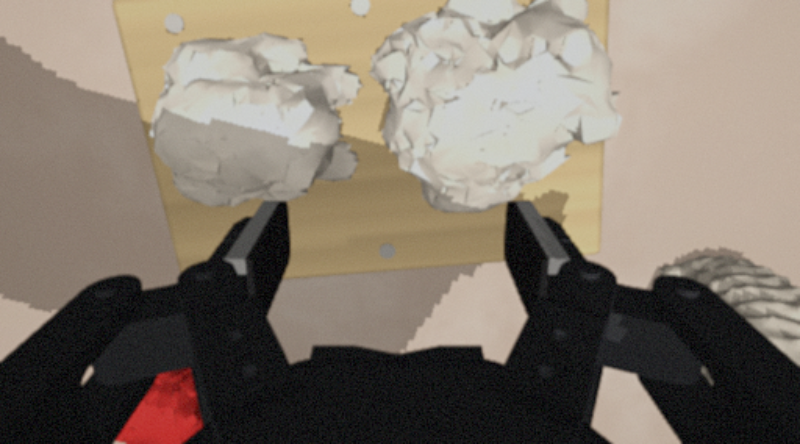

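The board hasn't moved and the fingertips slid over the plate: when open, the tips sit about 20 mm behind the nominal TCP. I'll lift, back off and come down lower.

Request:
{"name": "servo_tool", "arguments": {"plan": [[7,0,0,-2,0,0,0],[7,-0.5,0,-2.5,0,0,0],[7,-3,-0.3,-2.5,0,0,-3],[7,-5.2,-0.5,-2.5,0,0,-5.3],[7,-5.2,-0.5,-2.5,0,0,-5.3],[7,-5.2,-0.5,-1,0,0,-5.3],[7,-5.2,-0.5,0,0,0,-5.3],[7,-5.2,-0.5,0.6,0,0,-5.3],[7,-5.2,-0.5,1.1,0,0,-5.3],[7,-5.2,-0.5,1.1,0,0,-5.3]]}}

```text
clock: 4.35
position: [0.5279, -0.0573, -0.0057]
tool_rot: [-3.141, -0.0, 1.937]
force: [0.6, -1.2, 0.2]
grip_width: 0.0701
finger_force: 0.0
```

```bash
python3 - <<'E'
from h import *
st();s=bot.observe();d=bot.grab_frame('wrist');cv2.imwrite('pics/w4.png',cv2.resize(d['frame'],(560,420)))
T=[]
b0=np.array([-187,-82,.201]);b1=np.array([-180,0,0.])
for k in range(7):
    b=b0+(b1-b0)*k/6; n=np.array([np.sin(b[2]),-np.cos(b[2])])
    p=b[:2]+n*(54+11); w=c2w(*p); T.append((w[0],w[1],s['position'][2],np.pi/2+CY+b[2],0))
rows(T)
E
```

```text
('clock', np.float64(4.35)) ('position', array([ 0.528, -0.057, -0.006])) ('tool_rot', array([-3.141, -0.   ,  1.937])) ('force', array([ 0.55 , -1.151,  0.221])) ('grip_width', np.float64(0.07))
[1.4 0.7 0. ] [-0. -0. -0.]
[2.7 0.8 0. ] [-0.  -0.   1.9]
[4.1 1.  0. ] [-0.  -0.   3.8]
[5.4 1.2 0. ] [-0.  -0.   5.7]
[6.7 1.4 0. ] [-0.  -0.   7.7]
[8.1 1.5 0. ] [-0.  -0.   9.6]
[9.4 1.7 0. ] [-0.  -0.  11.5]
```

View pics/w4.png

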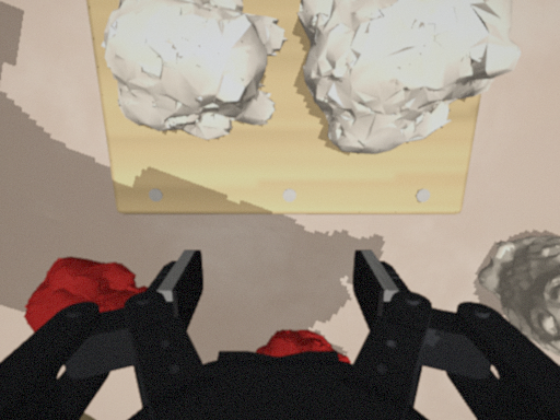

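Request:
{"name": "servo_tool", "arguments": {"plan": [[7,0.6,0.4,0.4,0,0,0],[7,1.4,0.7,0.4,0,0,0],[7,2.3,0.8,0.4,0,0,1.3],[7,3.2,0.9,0.4,0,0,2.6],[7,4.1,1.0,0.4,0,0,3.8],[7,5,1.1,0.4,0,0,5.1],[7,5.9,1.2,0.4,0,0,6.4],[7,6.8,1.4,0.4,0,0,7.8],[7,7.6,1.5,0.4,0,0,9],[7,7.9,1.5,0.4,0,0,9.5]]}}

```text
clock: 5.4
position: [0.5138, 0.0227, -0.0092]
tool_rot: [3.142, -0.0, 1.77]
force: [-0.2, -1.1, 0.4]
grip_width: 0.0699
finger_force: 0.3
```

```bash
python3 - <<'E'
from h import *
st();s=bot.observe();d=bot.grab_frame('wrist');cv2.imwrite('pics/w5.png',cv2.resize(d['frame'],(640,480)));print(w2c(s['position']))
w=c2w(-180,-65);rows([(*w,-.01,np.pi/2+CY,0)])
E
```

```text
('clock', np.float64(5.4)) ('position', array([ 0.514,  0.023, -0.009])) ('tool_rot', array([ 3.142, -0.   ,  1.77 ])) ('force', array([-0.236, -1.133,  0.425])) ('grip_width', np.float64(0.07))
[-178.71613605  -79.5148327 ]
[ 1.5 -0.1  0.1] [-0. -0.  2.]
```

View pics/w5.png

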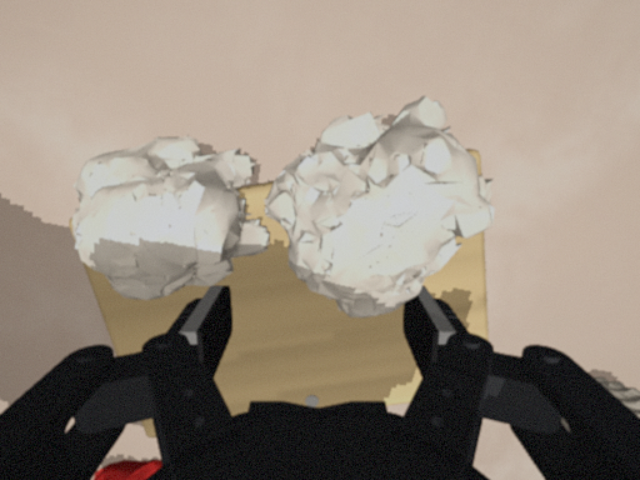

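The fingers again rode over the plate and pushed the frogs towards its far side, though both are still standing on it. I'll lift clear and work out how far back the tips really are.

Request:
{"name": "servo_tool", "arguments": {"plan": [[7,-0.5,0,0,0,0,0],[7,-1,0,-2,0,0,0],[7,-4,0,-7,0,0,0],[7,-6,0,-12,0,0,0],[7,-6,0,-14,0,0,0],[7,-6,0,-14,0,0,0]]}}

```text
clock: 6.05
position: [0.5279, -0.0395, 0.1347]
tool_rot: [3.136, 0.001, 1.768]
force: [-0.4, 0.1, -0.1]
grip_width: 0.0699
finger_force: 0.0
```

```bash
python3 - <<'E'
from h import *
st();s=bot.observe();d=bot.grab_frame('wrist');f=d['frame'];print(d['mtx'].round(1))
q=cv2.resize(f,(640,480));cv2.imwrite('pics/w6.png',q)
T=np.linalg.inv(d['T_tool_cam'])
fx=d['mtx'][0,0];Z=fx*.07/(152/560*512);print('depth',Z)
for u,v in((203,252),(355,252),(160,300)):
    r=np.linalg.solve(d['mtx'],[u*512/560,v*512/560,1])*Z;print((d['T_tool_cam']@[*r,1])[:3].round(4))
E
```

```text
('clock', np.float64(6.05)) ('position', array([ 0.528, -0.039,  0.135])) ('tool_rot', array([3.136e+00, 1.000e-03, 1.768e+00])) ('force', array([-0.384,  0.12 , -0.1  ])) ('grip_width', np.float64(0.07))
[[293.3   0.  253.7]
 [  0.  293.3 184.8]
 [  0.    0.    1. ]]
depth 0.14774662262494495
[ 0.0081 -0.0343 -0.0353]
[ 0.008   0.0357 -0.0354]
[-0.0131 -0.0541 -0.0415]
```

View pics/w6.png

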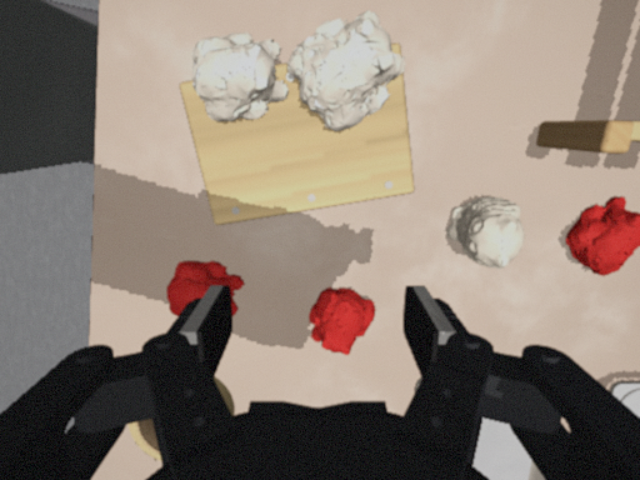

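The frogs now sit against the board's far (left) edge: board corners at (182,83), (400,45), (413,190) and (215,222), frog centres at about (235,77) and (347,70). The fingertips are about 35 mm short of the reported TCP at this opening. I'll compute where things are now and measure the tips when shut.

Request:
{"name": "servo_tool", "arguments": {"plan": [[0,0,0,0,0,0,0],[0,0,0,0,0,0,0],[0,0,0,0,0,0,0],[0,0,0,0,0,0,0],[0,0,0,0,0,0,0],[0,0,0,0,0,0,0]]}}

```text
clock: 6.7
position: [0.5258, -0.0372, 0.1307]
tool_rot: [-3.141, 0.0, 1.771]
force: [0.0, 0.9, -0.8]
grip_width: -0.0002
finger_force: 0.0
```

```bash
python3 - <<'E'
from h import *
st();s=bot.observe();d0=bot.grab_frame('wrist');d=wd(s,d0)
f=lambda u,v:(u*.8,v*.8)
P={}
for n,c,z in(('FLb',(182,83),.026),('FRt',(400,45),.026),('BRt',(413,190),.026),('BLb',(215,222),.026),('sf',(235,77),.045),('bf',(347,70),.05)):
    P[n]=bp(d,*f(*c),z);print(n,P[n].round(3),w2c(P[n]).round())
c=sum(P[n] for n in('FLb','FRt','BRt','BLb'))/4
# board x axis = along near/far edges (left->right in picture)
x=(P['FRt']-P['FLb']+P['BRt']-P['BLb'])[:2];x/=np.linalg.norm(x);y=np.array([-x[1],x[0]])
print('c',c.round(3),w2c(c),'yaw',np.arctan2(x[1],x[0]),np.arctan2(x[1],x[0])-CY)
for n in('sf','bf'): q=(P[n]-c)[:2];print(n,'in board',(q@x*1000).round(),(q@y*1000).round())
cv2.imwrite('pics/w7.png',d0['frame'][200:384,130:380])
g=cv2.cvtColor(d0['frame'],cv2.COLOR_BGR2GRAY)
for v in range(200,384,6): 
    r=np.where(g[v,180:330]<60)[0]; print(v,(r.min()+180,r.max()+180) if len(r) else None,end=' ')
E
```

```text
('clock', np.float64(6.7)) ('position', array([ 0.526, -0.037,  0.131])) ('tool_rot', array([-3.141,  0.   ,  1.771])) ('force', array([ 0.038,  0.862, -0.796])) ('grip_width', np.float64(-0.0))
FLb [0.413 0.041 0.026] [-275.  -45.]
FRt [0.557 0.095 0.026] [-124.  -15.]
BRt [0.592 0.    0.026] [-105. -114.]
BLb [ 0.448 -0.054  0.026] [-256. -145.]
sf [0.454 0.051 0.045] [-233.  -41.]
bf [0.524 0.069 0.05 ] [-161.  -35.]
c [0.503 0.021 0.026] [-190.01804495  -79.65814934] yaw 0.3600348583668639 0.19503485836686388
sf in board -35.0 46.0
bf in board 37.0 38.0
200 None 206 None 212 None 218 None 224 (np.int64(186), np.int64(256)) 230 (np.int64(180), np.int64(256)) 236 (np.int64(180), np.int64(281)) 242 (np.int64(181), np.int64(283)) 248 (np.int64(183), np.int64(283)) 254 (np.int64(180), np.int64(284)) 260 (np.int64(219), np.int64(289)) 266 (np.int64(180), np.int64(329)) 272 (np.int64(180), np.int64(329)) 278 (np.int64(180), np.int64(329)) 284 (np.int64(180), np.int64(329)) 290 (np.int64(180), np.int64(329)) 296 (np.int64(180), np.int64(329)) 302 (np.int64(180), np.int64(329)) 308 (np.int64(180), np.int64(329)) 314 (np.int64(180), np.int64(329)) 320 (np.int64(180), np.int64(329)) 326 (np.int64(180), np.int64(329)) 332 (np.int64(180), np.int64(329)) 338 (np.int64(180), np.int64(329)) 344 (np.int64(180), np.int64(329)) 350 (np.int64(180), np.int64(329)) 356 (np.int64(180), np.int64(329)) 362 (np.int64(180), np.int64(329)) 368 (np.int64(180), np.int64(329)) 374 (np.int64(180), np.int64(329)) 380 (np.int64(180), np.int64(329))
```

The frogs' centres are at board y +46 and +38, so they overhang the left side. I'll go round to the left and push both back to the middle with tips just above the plate, then set up picture-free detectors.

```bash
python3 - <<'E'
from h import *
rows([(.471,.107,.13,1.931,0),(.471,.107,0,1.931,0)])
E
```

```text
[15.2 -2.5  0.1] [-0.   0.  -9.2]
[15.2 -2.5 13.1] [-0.   0.  -9.2]
```

Request:
{"name": "servo_tool", "arguments": {"plan": [[6,4,-1,0,0,0,-3],[6,9,-2,0,0,0,-6],[6,13,-2.5,0,0,0,-9.2],[6,15.2,-2.5,0,0,0,-9.2],[6,15.2,-2.5,2,0,0,-9.2],[6,15.2,-2.5,7,0,0,-9.2],[6,15.2,-2.5,11,0,0,-9.2],[6,15.2,-2.5,13,0,0,-9.2],[6,15.2,-2.5,13,0,0,-9.2]]}}

```text
clock: 7.65
position: [0.4697, 0.1063, -0.0013]
tool_rot: [-3.138, -0.0, 1.931]
force: [-0.2, -0.9, 1.2]
grip_width: 0.06
finger_force: 0.0
```

```bash
python3 - <<'E'
from h import *
st()
E
```

```text
('clock', np.float64(7.65)) ('position', array([ 0.47 ,  0.106, -0.001])) ('tool_rot', array([-3.138, -0.   ,  1.931])) ('force', array([-0.199, -0.934,  1.202])) ('grip_width', np.float64(0.06))
```

Request:
{"name": "servo_tool", "arguments": {"plan": [[6,-0.6,0,0,0,0,0],[6,-1.2,0,0,0,0,0],[6,-1.8,0,0,0,0,0],[6,-2.4,0,0,0,0,0],[6,-3,0,0,0,0,0],[6,-3.6,0,0,0,0,0],[6,-4.2,0,0,0,0,0],[6,-4.8,0,0,0,0,0],[6,-5.2,0,0,0,0,0],[6,-5.2,0,0,0,0,0]]}}

```text
clock: 8.65
position: [0.4901, 0.0578, 0.0015]
tool_rot: [3.141, -0.0, 1.931]
force: [-1.6, 1.9, 3.1]
grip_width: 0.0599
finger_force: 1.6
```

Request:
{"name": "servo_tool", "arguments": {"plan": [[6,1.5,0,0,0,0,0],[6,3,0,-3,0,0,0],[6,0,0,-8,0,0,0],[6,-3,0,-13,0,0,0],[6,-6,0,-17,0,0,0],[6,-9,0,-20,0,0,0],[6,-12,0,-20,0,0,0],[6,-12,0,-20,0,0,0]]}}

```text
clock: 9.45
position: [0.5334, -0.0591, 0.2031]
tool_rot: [3.138, 0.003, 1.926]
force: [-1.0, 1.3, -1.0]
grip_width: 0.0602
finger_force: 0.0
```

```bash
cat >> h.py <<'E'
def rect(d,f,z,x0=.36,x1=.76,y0=-.16,y1=.30,res=500):
    "orthophoto at height z: row0=x1 (far), col0=y1 (left), res px/m"
    w,h=int((y1-y0)*res),int((x1-x0)*res)
    g=np.array([[x1,y1],[x1,y0],[x0,y0],[x0,y1]])
    s=np.float32([proj(d,np.array([*p,z])) for p in g]);t=np.float32([[0,0],[w,0],[w,h],[0,h]])
    m=cv2.getPerspectiveTransform(s,t);return cv2.warpPerspective(f,m,(w,h)),lambda u,v:np.array([x1-v/res,y1-u/res])
def board(d,f,**k):
    o,tow=rect(d,f,.026,**k);hsv=cv2.cvtColor(o,cv2.COLOR_BGR2HSV)
    return o,hsv,tow
E
python3 - <<'E'
from h import *
import pickle
st();s=bot.observe();d0=bot.grab_frame('wrist');d=wd(s,d0)
d['frame']=d0['frame'];pickle.dump(d,open('wf.pkl','wb'))
o,hsv,tow=board(d,d0['frame'])
# initial top as colour reference
t=pickle.load(open('cam.pkl','rb'))['top'];ot,ht,_=board(t,t['frame'])
px=lambda x,y:(int((.76-x)*500),int((.30-y)*500))
for n,p in(('board',(.43,.0)),('board',(.50,-.02)),('board',(.53,.07)),('table',(.62,.05)),('table',(.5,.11)),('frog',(.541,.027)),('frog',(.469,-.002))): print(n,ht[px(*p)],hsv[px(*p)])
cv2.imwrite('pics/o8.png',np.hstack([ot,o]));print(o.shape)
E
```

```text
('clock', np.float64(9.45)) ('position', array([ 0.533, -0.059,  0.203])) ('tool_rot', array([3.138e+00, 3.000e-03, 1.926e+00])) ('force', array([-0.986,  1.34 , -0.954])) ('grip_width', np.float64(0.06))
board [ 20 113 151] [ 20  85 202]
board [ 28  91 162] [ 26  65 212]
board [ 21 116 162] [ 20  81 208]
table [ 15  59 160] [ 13  39 207]
table [ 15  55 163] [ 14  41 205]
frog [ 42  16 162] [ 34   8 212]
frog [ 38  19 162] [ 19  26 186]
(200, 229, 3)
```

```bash
cat >> h.py <<'E'
def find(d,f,sb=58,sf=26,verbose=1,**k):
    o,hsv,tow=board(d,f,**k)
    H,S,V=cv2.split(hsv)
    m=((H>15)&(H<34)&(S>=sb)&(V>60)).astype(np.uint8)
    m=cv2.morphologyEx(m,cv2.MORPH_OPEN,np.ones((3,3)))
    n,l,stt,c=cv2.connectedComponentsWithStats(m)
    out=[]
    for i in np.argsort(-stt[1:,4])[:3]+1:
        cs=cv2.findContours((l==i).astype(np.uint8),0,2)[0];r=cv2.boxPoints(cv2.minAreaRect(np.vstack(cs)))
        q=np.array([tow(*p) for p in r]);e=q[1]-q[0],q[2]-q[1]
        print('wood',stt[i,4],'c',q.mean(0).round(3),w2c(q.mean(0)).round(),'sides',[int(1000*np.linalg.norm(x)) for x in e],'yaw',[round(((np.arctan2(x[1],x[0])+.785)%1.5708)-.785,3) for x in e[:1]],q.round(3).tolist()) ; out.append(q)
    # frogs on higher plane
    o,tow=rect(d,f,.044,**k);hs=cv2.cvtColor(o,cv2.COLOR_BGR2HSV)
    w=((hs[...,1]<sf)&(hs[...,2]>90)).astype(np.uint8);w=cv2.morphologyEx(w,cv2.MORPH_OPEN,np.ones((5,5)))
    n,l,stt,c=cv2.connectedComponentsWithStats(w)
    for i in range(1,n):
        if stt[i,4]>150:
            p=tow(*c[i]);B=stt[i];a=tow(B[0],B[1]);b=tow(B[0]+B[2],B[1]+B[3])
            print('white',B[4],p.round(3),w2c(p).round(),'bbox',a.round(3),b.round(3))
    return out
E
python3 - <<'E'
from h import *
import pickle
d=pickle.load(open('wf.pkl','rb'));find(d,d['frame'])
t=pickle.load(open('cam.pkl','rb'))['top'];print('TOP');find(t,t['frame'],sb=80)
E
```

```text
wood 2353 c [0.505 0.019] [-188.  -82.] sides [106, 158] yaw [np.float32(0.364)] [[0.5600000023841858, 0.09700000286102295], [0.5979999899864197, -0.003000000026077032], [0.44999998807907104, -0.05900000035762787], [0.41200000047683716, 0.03999999910593033]]
wood 336 c [0.724 0.068] [ 36. -69.] sides [22, 77] yaw [np.float32(0.219)] [[0.7590000033378601, 0.08799999952316284], [0.7639999985694885, 0.06499999761581421], [0.6890000104904175, 0.04800000041723251], [0.6840000152587891, 0.07100000232458115]]
wood 92 c [0.755 0.126] [ 76. -17.] sides [56, 9] yaw [np.float32(0.0)] [[0.7599999904632568, 0.15399999916553497], [0.7599999904632568, 0.09799999743700027], [0.75, 0.09799999743700027], [0.75, 0.15399999916553497]]
white 555 [0.539 0.038] [-151.  -68.] bbox [0.574 0.064] [0.506 0.01 ]
white 354 [0.468 0.019] [-224.  -76.] bbox [0.492 0.038] [0.442 0.   ]
TOP
wood 2871 c [0.632 0.141] [-43.  18.] sides [182, 259] yaw [np.float32(0.037)] [[0.7580000162124634, 0.2370000034570694], [0.7649999856948853, 0.05400000140070915], [0.5049999952316284, 0.04500000178813934], [0.49900001287460327, 0.2280000001192093]]
wood 2512 c [0.505 0.02 ] [-188.  -81.] sides [108, 161] yaw [np.float32(0.364)] [[0.5609999895095825, 0.0989999994635582], [0.5989999771118164, -0.0020000000949949026], [0.4490000009536743, -0.05900000035762787], [0.4099999964237213, 0.041999999433755875]]
wood 64 c [0.751 0.233] [90. 89.] sides [13, 18] yaw [np.float32(0.0)] [[0.7599999904632568, 0.23999999463558197], [0.7599999904632568, 0.22599999606609344], [0.7419999837875366, 0.22599999606609344], [0.7419999837875366, 0.23999999463558197]]
white 295 [0.541 0.034] [-150.  -72.] bbox [0.566 0.054] [0.512 0.018]
white 201 [0.473 0.004] [-222.  -92.] bbox [0.492 0.014] [ 0.45  -0.008]
white 552 [0.431 0.231] [-227.  139.] bbox [0.454 0.258] [0.406 0.202]
```

```bash
cat >> h.py <<'E'
def tip(x,y,z,yaw,tilt,off=.034):
    "tool pose row for a fingertip position"
    zz=(Ro.from_euler('z',yaw)*Ro.from_euler('x',np.pi)*Ro.from_euler('y',tilt)).apply([0,0,1])
    return (*(np.array([x,y,z])+off*zz),yaw,tilt)
E
python3 - <<'E'
from h import *
b0=np.array([-188,-82,.199]);b1=np.array([-178,0,0.]);tl=.35
T=[]
def pose(b,gap,z):
    n=np.array([np.sin(b[2]),-np.cos(b[2])]);p=b[:2]+n*(54+11+gap);return tip(*c2w(*p),z,np.pi/2+CY+b[2],tl)
rows([pose(b0,13,.1),pose(b0,13,.012)]+[pose(b0+(b1-b0)*k/6,0,.012) for k in range(7)])
E
```

```text
[ 1.4  0.1 13.4] [ 0.2 20.1 -0.4]
[ 1.4  0.1 22.2] [ 0.2 20.1 -0.4]
[ 2.7  0.1 22.2] [ 0.2 20.1 -0.4]
[ 4.   0.3 22.2] [-0.2 20.1  1.5]
[ 5.3  0.6 22.2] [-0.5 20.1  3.4]
[ 6.7  0.8 22.2] [-0.8 20.1  5.3]
[ 8.   1.1 22.2] [-1.2 20.1  7.1]
[ 9.3  1.3 22.2] [-1.5 20.1  9. ]
[10.7  1.6 22.2] [-1.8 20.  10.9]
```

Request:
{"name": "servo_tool", "arguments": {"plan": [[7,1,0,4,0,7,0],[7,1.4,0,8,0,14,0],[7,1.4,0,12,0,20,0],[7,1.4,0,16,0,20,0],[7,1.4,0,19,0,20,0],[7,1.4,0,20.5,0,20,0],[7,1.4,0,21.4,0,20,0],[7,1.4,0,22,0,20,0],[7,1.4,0,22,0,20,0]]}}

```text
clock: 10.4
position: [0.5272, -0.0407, -0.0187]
tool_rot: [3.141, -0.349, 1.932]
force: [-0.3, -0.2, -0.2]
grip_width: 0.0698
finger_force: 0.0
```

```bash
python3 - <<'E'
from h import *
st();s=bot.observe();d0=bot.grab_frame('wrist');d=wd(s,d0)
find(d,d0['frame'])
# tip edge rows: darkness profile along finger columns
g=cv2.cvtColor(d0['frame'],cv2.COLOR_BGR2GRAY)
for u in(176,182,330,336): print(u,[int(x) for x in g[200:280:4,u]])
b0=np.array([-188,-82,.199]);b1=np.array([-178,0,0.]);tl=.35
def pose(b,gap,z):
    n=np.array([np.sin(b[2]),-np.cos(b[2])]);p=b[:2]+n*(54+11+gap);return tip(*c2w(*p),z,np.pi/2+CY+b[2],tl)
rows([pose(b0+(b1-b0)*k/6,0,.012) for k in range(7)])
E
```

```text
('clock', np.float64(10.4)) ('position', array([ 0.527, -0.041, -0.019])) ('tool_rot', array([ 3.141, -0.349,  1.932])) ('force', array([-0.342, -0.178, -0.246])) ('grip_width', np.float64(0.07))
wood 1917 c [0.506 0.016] [-188.  -85.] sides [101, 157] yaw [np.float32(0.359)] [[0.5619999766349792, 0.09099999815225601], [0.597000002861023, -0.004000000189989805], [0.44999998807907104, -0.05900000035762787], [0.414000004529953, 0.035999998450279236]]
white 316 [0.546 0.046] [-143.  -62.] bbox [0.566 0.066] [0.524 0.02 ]
white 269 [0.466 0.019] [-226.  -75.] bbox [0.49  0.032] [0.442 0.004]
176 [183, 118, 136, 186, 186, 187, 186, 151, 84, 22, 23, 23, 12, 18, 6, 5, 1, 23, 22, 0]
182 [183, 118, 134, 182, 185, 186, 188, 141, 13, 8, 16, 14, 14, 22, 16, 22, 12, 0, 51, 126]
330 [182, 113, 165, 178, 177, 177, 177, 142, 27, 14, 19, 3, 11, 13, 16, 13, 8, 12, 12, 11]
336 [181, 115, 124, 180, 178, 178, 178, 145, 114, 114, 86, 23, 14, 21, 21, 10, 7, 16, 12, 3]
[0.9 0.  0.5] [ 0.1  0.1 -0.1]
[2.1 0.3 1. ] [-0.5  0.1  1.6]
[3.4 0.5 1.4] [-1.2  0.1  3.4]
[4.6 0.8 1.9] [-1.8  0.1  5.2]
[5.9 1.  2.3] [-2.5  0.1  7. ]
[7.1 1.3 2.8] [-3.1  0.1  8.8]
[8.4 1.5 3.2] [-3.8  0.1 10.6]
```

Request:
{"name": "servo_tool", "arguments": {"plan": [[7,0.5,0,0.2,0,0,0],[7,0.9,0,0.4,0,0,0],[7,1.5,0.15,0.6,-0.3,0,0.8],[7,2.1,0.3,0.8,-0.5,0,1.6],[7,2.7,0.4,1.0,-0.9,0,2.5],[7,3.4,0.5,1.3,-1.2,0,3.4],[7,4.0,0.65,1.5,-1.5,0,4.3],[7,4.6,0.8,1.8,-1.8,0,5.2],[7,5.2,0.9,2.0,-2.1,0,6.1],[7,5.2,0.9,2.0,-2.1,0,6.1]]}}

```text
clock: 11.45
position: [0.5152, 0.0155, -0.0202]
tool_rot: [-3.139, -0.35, 1.818]
force: [-0.2, 0.7, 0.1]
grip_width: 0.0701
finger_force: 0.0
```

```bash
python3 - <<'E'
from h import *
st();s=bot.observe();d0=bot.grab_frame('wrist');d=wd(s,d0)
find(d,d0['frame'])
b0=np.array([-188,-82,.199]);b1=np.array([-178,0,0.]);tl=.35
def pose(b,gap,z):
    n=np.array([np.sin(b[2]),-np.cos(b[2])]);p=b[:2]+n*(54+11+gap);return tip(*c2w(*p),z,np.pi/2+CY+b[2],tl)
rows([pose(b0+(b1-b0)*k/6,0,.012) for k in (4,5,6)])
E
```

```text
('clock', np.float64(11.45)) ('position', array([ 0.515,  0.016, -0.02 ])) ('tool_rot', array([-3.139, -0.35 ,  1.818])) ('force', array([-0.247,  0.733,  0.081])) ('grip_width', np.float64(0.07))
wood 2061 c [0.503 0.066] [-182.  -35.] sides [105, 156] yaw [np.float32(0.245)] [[0.5659999847412109, 0.13600000739097595], [0.5920000076293945, 0.03400000184774399], [0.4399999976158142, -0.004000000189989805], [0.414000004529953, 0.09799999743700027]]
white 334 [0.546 0.086] [-137.  -22.] bbox [0.568 0.106] [0.522 0.064]
white 266 [0.465 0.07 ] [-219.  -25.] bbox [0.488 0.086] [0.44  0.054]
[0.6 0.1 0.2] [-0.5  0.   0.9]
[1.9 0.2 0.7] [-1.1  0.   2.7]
[3.2 0.3 1.1] [-1.8  0.   4.4]
```

Request:
{"name": "servo_tool", "arguments": {"plan": [[7,0.6,0.1,0.2,-0.5,0,0.9],[7,1.2,0.1,0.4,-0.8,0,1.8],[7,1.9,0.2,0.7,-1.1,0,2.7],[7,2.6,0.25,0.9,-1.4,0,3.6],[7,3.2,0.3,1.1,-1.8,0,4.4],[7,3.2,0.3,1.1,-1.8,0,4.4]]}}

```text
clock: 12.1
position: [0.5099, 0.0491, -0.0195]
tool_rot: [3.14, -0.35, 1.737]
force: [-0.5, 0.0, 0.3]
grip_width: 0.0699
finger_force: 0.0
```

Request:
{"name": "servo_tool", "arguments": {"plan": [[7,-1,0,-0.4,0,0,0],[7,-3,0,-2,0,0,0],[7,-6,0,-7,0,0,0],[7,-7,0,-12,0,-7,0],[7,-7,0,-16,0,-14,0],[7,-7,0,-20,0,-20,0],[7,-7,0,-20,0,-20,0],[7,-7,0,-20,0,-20,0]]}}

```text
clock: 12.9
position: [0.5325, -0.0843, 0.1451]
tool_rot: [3.139, 0.0, 1.737]
force: [-1.0, -0.3, 0.0]
grip_width: 0.0698
finger_force: 0.0
```

```bash
python3 - <<'E'
from h import *
st();s=bot.observe();d0=bot.grab_frame('wrist');d=wd(s,d0)
find(d,d0['frame']);print('top');d=bot.grab_frame('top');find(d,d['frame'],sb=80)
E
```

```text
('clock', np.float64(12.9)) ('position', array([ 0.532, -0.084,  0.145])) ('tool_rot', array([3.139, 0.   , 1.737])) ('force', array([-1.002, -0.303,  0.01 ])) ('grip_width', np.float64(0.07))
wood 902 c [0.508 0.057] [-179.  -44.] sides [24, 157] yaw [np.float32(0.168)] [[0.5839999914169312, 0.08299999684095383], [0.5879999995231628, 0.05900000035762787], [0.4320000112056732, 0.03200000151991844], [0.42800000309944153, 0.0560000017285347]]
wood 220 c [0.715 0.069] [ 28. -67.] sides [25, 55] yaw [np.float32(0.299)] [[0.7379999756813049, 0.08900000154972076], [0.7459999918937683, 0.06499999761581421], [0.6919999718666077, 0.04800000041723251], [0.6850000023841858, 0.0729999989271164]]
wood 20 c [0.683 0.058] [ -6. -73.] sides [8, 5] yaw [np.float32(0.0)] [[0.6859999895095825, 0.06199999898672104], [0.6859999895095825, 0.05400000140070915], [0.6800000071525574, 0.05400000140070915], [0.6800000071525574, 0.06199999898672104]]
top
wood 2953 c [0.632 0.14 ] [-43.  17.] sides [184, 259] yaw [np.float32(0.037)] [[0.7580000162124634, 0.2370000034570694], [0.7649999856948853, 0.05299999937415123], [0.5049999952316284, 0.0430000014603138], [0.49900001287460327, 0.2280000001192093]]
wood 2442 c [0.5   0.102] [-179.    1.] sides [109, 161] yaw [np.float32(0.165)] [[0.5709999799728394, 0.16899999976158142], [0.5879999995231628, 0.061000000685453415], [0.4300000071525574, 0.03500000014901161], [0.41200000047683716, 0.1420000046491623]]
wood 64 c [0.751 0.233] [90. 89.] sides [13, 18] yaw [np.float32(0.0)] [[0.7599999904632568, 0.23999999463558197], [0.7599999904632568, 0.22599999606609344], [0.7419999837875366, 0.22599999606609344], [0.7419999837875366, 0.23999999463558197]]
white 305 [0.541 0.114] [-137.    6.] bbox [0.564 0.136] [0.514 0.094]
white 218 [0.469 0.107] [-209.   11.] bbox [0.488 0.12 ] [0.444 0.094]
white 562 [0.431 0.23 ] [-227.  139.] bbox [0.454 0.258] [0.404 0.202]
```

```bash
python3 - <<'E'
from h import *
tl=.35
def pose(x,y,z,tl=.35): return tip(*c2w(x,y),z,CY,tl)
rows([pose(-284,1,.12,0),pose(-284,1,.12),pose(-284,1,.012)])
E
```

```text
[ 19.  -10.5   5.8] [-0. -0. 90.]
[19.  -9.4  5.6] [-15.8  15.7  88.9]
[19.  -9.4 16.4] [-15.8  15.7  88.9]
```

Request:
{"name": "servo_tool", "arguments": {"plan": [[7,5,-3,0,0,0,9],[7,9,-5,0,0,0,17],[7,13,-8,0,0,0,26],[7,17,-10,0,0,0,34],[7,19,-10.5,0,0,0,43],[7,19,-10.5,0,0,0,51],[7,19,-10.5,1,0,0,60],[7,19,-10.5,3,0,0,69],[7,19,-10.5,5,0,0,77],[7,19,-10.5,5.8,0,0,86]]}}

```text
clock: 14.0
position: [0.3966, 0.084, 0.0843]
tool_rot: [3.14, 0.002, 0.293]
force: [0.3, 0.1, 0.7]
grip_width: 0.0699
finger_force: 0.0
```

```bash
python3 - <<'E'
from h import *
st();print(bot.observe()['qpos'].round(2))
def pose(x,y,z,tl=.35): return tip(*c2w(x,y),z,CY,tl)
rows([pose(-284,1,.10),pose(-284,1,.04),pose(-284,1,.012)])
E
```

```text
('clock', np.float64(14.0)) ('position', array([0.397, 0.084, 0.084])) ('tool_rot', array([3.14e+00, 2.00e-03, 2.93e-01])) ('force', array([0.295, 0.133, 0.747])) ('grip_width', np.float64(0.07))
[-1.    0.56  0.86  2.28 -0.77  0.62 -0.82]
[1.2 0.1 1.6] [-1.2 20.1  7.3]
[1.2 0.1 7.6] [-1.2 20.1  7.3]
[ 1.2  0.1 10.4] [-1.2 20.1  7.3]
```

Request:
{"name": "servo_tool", "arguments": {"plan": [[7,1.2,0.1,1,-0.5,7,4],[7,1.2,0.1,2,-1,14,7.3],[7,1.2,0.1,4,-1.2,20,7.3],[7,1.2,0.1,6,-1.2,20,7.3],[7,1.2,0.1,8,-1.2,20,7.3],[7,1.2,0.1,9.5,-1.2,20,7.3],[7,1.2,0.1,10.2,-1.2,20,7.3],[7,1.2,0.1,10.2,-1.2,20,7.3],[7,1.2,0.1,10.2,-1.2,20,7.3]]}}

```text
clock: 14.9
position: [0.4332, 0.0961, 0.0783]
tool_rot: [3.138, -0.284, 0.172]
force: [-0.6, 0.1, 0.1]
grip_width: 0.0703
finger_force: 0.0
```

```bash
python3 - <<'E'
from h import *
st();s=bot.observe();print(s['qpos'].round(2))
zz=Ro.from_euler('xyz',s['tool_rot']).apply([0,0,1]);t=s['position']-.034*zz;print('tip',t.round(4),w2c(t).round(1))
d0=bot.grab_frame('wrist');d=wd(s,d0);find(d,d0['frame'])
def pose(x,y,z,tl=.35): return tip(*c2w(x,y),z,CY,tl)
rows([pose(-270,1,.012),pose(-200,0,.012),pose(-130,0,.012)])
E
```

```text
('clock', np.float64(14.9)) ('position', array([0.433, 0.096, 0.078])) ('tool_rot', array([ 3.138, -0.284,  0.172])) ('force', array([-0.602,  0.143,  0.069])) ('grip_width', np.float64(0.07))
[-0.83  0.43  0.53  2.43 -1.26  0.16 -0.53]
tip [0.4238 0.0946 0.111 ] [-255.7    6.2]
wood 2330 c [0.5   0.101] [-180.    0.] sides [106, 158] yaw [np.float32(0.161)] [[0.5690000057220459, 0.16599999368190765], [0.5860000252723694, 0.061000000685453415], [0.4300000071525574, 0.035999998450279236], [0.4129999876022339, 0.14100000262260437]]
wood 887 c [0.542 0.208] [-120.   99.] sides [55, 87] yaw [np.float32(0.0)] [[0.5860000252723694, 0.23600000143051147], [0.5860000252723694, 0.18000000715255737], [0.49799999594688416, 0.18000000715255737], [0.49799999594688416, 0.23600000143051147]]
white 379 [0.549 0.111] [-130.    2.] bbox [0.574 0.136] [0.522 0.086]
white 300 [0.466 0.104] [-213.    9.] bbox [0.49 0.12] [0.44  0.088]
white 362 [0.431 0.221] [-228.  129.] bbox [0.452 0.24 ] [0.408 0.2  ]
[-3.9  0.5  9.1] [0.1 3.8 0.4]
[ 2.8  0.6 11.1] [0.1 3.8 0.4]
[ 9.5  0.7 13. ] [0.1 3.8 0.4]
```

The backward lean runs into joint limits at this reach. Upright with a narrower opening, the fingers reach further below the body and clear the frog, so I'll start the push that way and add the lean later.

```bash
python3 - <<'E'
from h import *
w=c2w(-281,1);rows([(*w,.08,CY,0),(*w,.0,CY,0)])
E
```

```text
[-3.3  0.5 -1.1] [  0.2 -16.3   0.4]
[-5.5  0.5  6.5] [  0.2 -16.3   0.4]
```

Request:
{"name": "servo_tool", "arguments": {"plan": [[3,-1,0.2,-1,0,-8,0.4],[3,-3.3,0.5,-1.1,0,-16.3,0.4],[3,-3.3,0.5,-1.1,0,-16.3,0.4],[3,-3.3,0.5,-1.1,0,-16.3,0.4],[3,-3.9,0.5,1,0,-16.3,0.4],[3,-4.5,0.5,3,0,-16.3,0.4],[3,-4.5,0.5,3,0,-16.3,0.4]]}}

```text
clock: 15.65
position: [0.3988, 0.0847, 0.0358]
tool_rot: [3.139, 0.001, 0.164]
force: [-0.5, -0.2, -0.4]
grip_width: 0.0297
finger_force: 0.0
```

```bash
python3 - <<'E'
from h import *
st();s=bot.observe();print(s['qpos'].round(2))
w=c2w(-281,1);rows([(*w,.0,CY,0),(*w,-.015,CY,0)])
E
```

```text
('clock', np.float64(15.65)) ('position', array([0.399, 0.085, 0.036])) ('tool_rot', array([3.139e+00, 1.000e-03, 1.640e-01])) ('force', array([-0.465, -0.171, -0.422])) ('grip_width', np.float64(0.03))
[-0.92  0.67  0.77  2.3  -0.98  0.55 -0.77]
[ 0.1 -0.1  3.6] [ 0.2  0.1 -0.1]
[ 0.1 -0.1  5.1] [ 0.2  0.1 -0.1]
```

Request:
{"name": "servo_tool", "arguments": {"plan": [[3,0,0,2,0,0,0],[3,0,0,4,0,0,0],[3,0,0,5,0,0,0],[3,0,0,5.4,0,0,0],[3,0,0,5.4,0,0,0],[3,0,0,5.4,0,0,0]]}}

```text
clock: 16.25
position: [0.4001, 0.085, -0.0161]
tool_rot: [3.139, -0.001, 0.164]
force: [-0.2, -0.1, 0.5]
grip_width: 0.0297
finger_force: 0.0
```

```bash
python3 - <<'E'
from h import *
st();s=bot.observe();print(s['qpos'].round(2))
d0=bot.grab_frame('wrist');d=wd(s,d0);find(d,d0['frame'])
g=cv2.cvtColor(d0['frame'],cv2.COLOR_BGR2GRAY)
for u in(205,212,219,226,282,290,297,304): print(u,[int(x) for x in g[180:270:5,u]])
for z in(0,-.01,-.02,-.03,-.04):print(z,[(np.round(np.linalg.inv(d0['T_tool_cam'])@[x,y,z,1],3)) is None or proj(dict(mtx=d0['mtx'],R=np.linalg.inv(d0['T_tool_cam'])[:3,:3],t=np.linalg.inv(d0['T_tool_cam'])[:3,3]),np.array([x,y,z])).round() for x in(-.011,.008) for y in(-.015,.015)])
E
```

```text
('clock', np.float64(16.25)) ('position', array([ 0.4  ,  0.085, -0.016])) ('tool_rot', array([ 3.139e+00, -1.000e-03,  1.640e-01])) ('force', array([-0.204, -0.105,  0.47 ])) ('grip_width', np.float64(0.03))
[-0.79  0.74  0.59  2.31 -1.16  0.42 -0.62]
wood 1379 c [0.465 0.095] [-215.    0.] sides [104, 85] yaw [np.float32(0.165)] [[0.49799999594688416, 0.15399999916553497], [0.5149999856948853, 0.050999999046325684], [0.4309999942779541, 0.03700000047683716], [0.414000004529953, 0.14000000059604645]]
white 342 [0.465 0.106] [-213.   10.] bbox [0.49 0.12] [0.438 0.088]
205 [186, 186, 185, 184, 188, 169, 198, 193, 137, 138, 138, 12, 58, 86, 87, 102, 13, 19]
212 [185, 183, 185, 185, 187, 168, 195, 196, 196, 83, 87, 87, 83, 86, 86, 85, 128, 69]
219 [183, 184, 187, 184, 184, 166, 195, 140, 140, 86, 57, 31, 20, 0, 19, 19, 9, 24]
226 [169, 186, 188, 185, 188, 169, 179, 136, 143, 131, 128, 128, 121, 127, 107, 125, 126, 144]
282 [143, 144, 143, 143, 141, 131, 146, 144, 145, 115, 112, 107, 104, 98, 78, 100, 109, 139]
290 [141, 144, 139, 143, 144, 131, 149, 151, 151, 88, 82, 72, 29, 16, 22, 18, 25, 15]
297 [141, 137, 138, 139, 136, 124, 149, 149, 154, 116, 85, 88, 86, 88, 80, 104, 147, 72]
304 [138, 138, 135, 136, 139, 126, 155, 150, 151, 152, 149, 24, 30, 68, 86, 102, 16, 31]
0 [array([231., 233.]), array([278., 233.]), array([230., 205.]), array([279., 205.])]
-0.01 [array([230., 241.]), array([280., 241.]), array([229., 211.]), array([280., 211.])]
-0.02 [array([229., 249.]), array([281., 249.]), array([228., 218.]), array([282., 218.])]
-0.03 [array([227., 258.]), array([283., 258.]), array([226., 225.]), array([284., 225.])]
-0.04 [array([225., 268.]), array([285., 268.]), array([224., 234.]), array([286., 234.])]
```

Request:
{"name": "servo_tool", "arguments": {"plan": [[3,0,0,-0.4,0,0,0],[3,0.6,0,-0.4,0,0,0],[3,1.2,0,-0.4,0,0,0],[3,2,0,-0.4,0,0,0],[3,2.8,0,-0.4,0,0,0],[3,3.6,0,-0.4,0,0,0],[3,4.4,0,-0.4,0,0,0],[3,5.2,0,-0.4,0,0,0],[3,6,0,-0.4,0,0,0],[3,6.4,0,-0.4,0,0,0]]}}

```text
clock: 17.3
position: [0.4639, 0.0956, -0.013]
tool_rot: [3.139, 0.0, 0.165]
force: [-2.2, -0.1, 0.8]
grip_width: 0.0304
finger_force: 1.3
```

```bash
python3 - <<'E'
from h import *
st();s=bot.observe();print(s['qpos'].round(2),w2c(s['position']))
d0=bot.grab_frame('wrist');d=wd(s,d0);find(d,d0['frame'])
E
```

```text
('clock', np.float64(17.3)) ('position', array([ 0.464,  0.096, -0.013])) ('tool_rot', array([3.139, 0.   , 0.165])) ('force', array([-2.244, -0.07 ,  0.816])) ('grip_width', np.float64(0.03))
[-0.82  0.82  0.68  2.15 -1.05  0.55 -0.74] [-215.92553715    0.58691509]
wood 1582 c [0.524 0.105] [-155.    0.] sides [104, 96] yaw [np.float32(0.165)] [[0.5630000233650208, 0.16500000655651093], [0.5799999833106995, 0.061000000685453415], [0.48500001430511475, 0.04500000178813934], [0.46799999475479126, 0.14900000393390656]]
wood 570 c [0.522 0.198] [-142.   92.] sides [40, 71] yaw [np.float32(0.0)] [[0.5580000281333923, 0.21799999475479126], [0.5580000281333923, 0.17800000309944153], [0.4860000014305115, 0.17800000309944153], [0.4860000014305115, 0.21799999475479126]]
white 331 [0.518 0.113] [-160.    9.] bbox [0.542 0.128] [0.492 0.096]
```

```bash
python3 - <<'E'
from h import *
pose=lambda x,y,z,tl: tip(*c2w(x,y),z,CY,tl,.030)
rows([pose(-216,.5,.017,0),pose(-215,.5,.015,.12),pose(-214,.5,.014,.24),pose(-212,.5,.014,.35),pose(-185,.5,.014,.35)])
E
```

```text
[-0.  0.  0.] [ 0.2 -0.  -0. ]
[0.4 0.  0.2] [ 0.2  6.9 -0. ]
[0.9 0.  0.2] [ 0.2 13.7 -0. ]
[1.4 0.  0.1] [ 0.2 20.   0. ]
[4.1 0.  0.1] [ 0.2 20.   0. ]
```

Request:
{"name": "servo_tool", "arguments": {"plan": [[3,0.4,0,0.2,0,7,0],[3,0.9,0,0.2,0,14,0],[3,1.4,0,0.1,0,20,0],[3,1.8,0,0.1,0,20,0],[3,2.4,0,0.1,0,20,0],[3,3,0,0.1,0,20,0],[3,3.6,0,0.1,0,20,0],[3,4.1,0,0.1,0,20,0]]}}

```text
clock: 18.15
position: [0.5252, 0.1079, 0.0226]
tool_rot: [3.134, -0.273, 0.166]
force: [-18.0, -0.3, 29.6]
grip_width: 0.0298
finger_force: 14.7
```

```bash
cat >> h.py <<'E'
def tips(off=.030):
    s=bot.observe();zz=Ro.from_euler('xyz',s['tool_rot']).apply([0,0,1]);t=s['position']-off*zz
    print('tip',t.round(4),'local',w2c(t).round(1),'q',s['qpos'].round(2))
E
python3 - <<'E'
from h import *
st();tips();s=bot.observe()
d0=bot.grab_frame('wrist');d=wd(s,d0);find(d,d0['frame'])
pose=lambda x,y,z,tl: tip(*c2w(x,y),z,CY,tl,.030)
rows([pose(-185,.5,.014,.35),pose(-100,.5,.014,.35),pose(-2,.5,.014,.35)])
E
```

```text
('clock', np.float64(18.15)) ('position', array([0.525, 0.108, 0.023])) ('tool_rot', array([ 3.134, -0.273,  0.166])) ('force', array([-18.015,  -0.312,  29.555])) ('grip_width', np.float64(0.03))
tip [0.5172 0.1068 0.0514] local [-161.6    2.9] q [-0.63  0.63  0.37  2.22 -1.26  0.16 -0.53]
wood 1985 c [0.56  0.216] [-101.  104.] sides [59, 162] yaw [np.float32(0.139)] [[0.6370000243186951, 0.25699999928474426], [0.6449999809265137, 0.1979999989271164], [0.48399999737739563, 0.17499999701976776], [0.4749999940395355, 0.23399999737739563]]
wood 1707 c [0.567 0.113] [-111.    0.] sides [105, 149] yaw [np.float32(0.165)] [[0.6320000290870667, 0.1770000010728836], [0.6499999761581421, 0.0729999989271164], [0.5019999742507935, 0.04800000041723251], [0.48500001430511475, 0.15199999511241913]]
wood 153 c [0.495 0.105] [-184.    4.] sides [37, 19] yaw [np.float32(0.165)] [[0.5009999871253967, 0.125], [0.5070000290870667, 0.08799999952316284], [0.4880000054836273, 0.08399999886751175], [0.4819999933242798, 0.12200000137090683]]
white 547 [0.601 0.122] [-76.   4.] bbox [0.632 0.146] [0.568 0.096]
white 299 [0.532 0.114] [-146.    8.] bbox [0.554 0.13 ] [0.506 0.096]
[-3.1  0.2  2.9] [0.4 4.4 0. ]
[5.1 0.2 5.2] [0.4 4.4 0. ]
[14.5  0.2  7.9] [0.4 4.4 0. ]
```

The wrist hit its joint limits (q5, q6), so the tip climbed over the rear edge onto the small frog. I'll lift straight away and un-lean.

Request:
{"name": "servo_tool", "arguments": {"plan": [[3,0.3,0,-1.2,0,0,0],[3,0.6,0,-3,0,0,0],[3,0.8,0,-6,0,-4,0],[3,0,0,-9,0,-10,0],[3,-1,0,-11,0,-15.6,0],[3,-1,0,-13,0,-15.6,9],[3,-1,0,-13,0,-15.6,9],[3,-1,0,-13,0,-15.6,9]]}}

```text
clock: 19.0
position: [0.481, 0.1015, 0.1452]
tool_rot: [-3.127, -0.001, 0.01]
force: [0.2, -0.3, -0.5]
grip_width: 0.0303
finger_force: 0.0
```

```bash
python3 - <<'E'
from h import *
st();tips();s=bot.observe()
d0=bot.grab_frame('wrist');d=wd(s,d0);find(d,d0['frame'])
w=c2w(-300,0);rows([(*w,.15,CY+np.pi/2,0)])
E
```

```text
('clock', np.float64(19.0)) ('position', array([0.481, 0.102, 0.145])) ('tool_rot', array([-3.127e+00, -1.000e-03,  1.000e-02])) ('force', array([ 0.24 , -0.252, -0.519])) ('grip_width', np.float64(0.03))
tip [0.4809 0.1011 0.1752] local [-198.2    3.2] q [-1.04  0.63  1.04  2.04 -0.74  0.9  -1.14]
wood 2165 c [0.563 0.112] [-115.    0.] sides [106, 158] yaw [np.float32(0.165)] [[0.6320000290870667, 0.1770000010728836], [0.6499999761581421, 0.07199999690055847], [0.49399998784065247, 0.04600000008940697], [0.47600001096725464, 0.1509999930858612]]
wood 1414 c [0.561 0.207] [-102.   94.] sides [52, 146] yaw [np.float32(0.017)] [[0.6340000033378601, 0.23399999737739563], [0.6349999904632568, 0.18199999630451202], [0.4880000054836273, 0.18000000715255737], [0.4880000054836273, 0.23199999332427979]]
white 626 [0.6   0.121] [-77.   3.] bbox [0.63  0.146] [0.566 0.086]
white 437 [0.53  0.113] [-148.    7.] bbox [0.556 0.134] [0.504 0.084]
white 471 [0.437 0.226] [-221.  134.] bbox [0.462 0.248] [0.41 0.2 ]
white 218 [ 0.366 -0.108] [-346. -184.] bbox [ 0.37  -0.062] [ 0.36  -0.158]
[-10.    1.9  -0.5] [ -0.6  -0.7 -98.9]
```

The board is square at local x -115, y 0, and both frogs are in place. The upright gripper turned by 90° avoids the limits: its leading finger's back reaches ahead of the body, so I'll push with that.

Request:
{"name": "servo_tool", "arguments": {"plan": [[7,-1,0,0,0,0,-8.5],[7,-2,0,0,0,0,-17],[7,-3,0,0,0,0,-25.5],[7,-4,0.3,0,0,0,-34],[7,-5,0.6,0,0,0,-42.5],[7,-5.8,1,0,0,0,-51],[7,-5.8,1,0,0,0,-59.5],[7,-5.8,1,0,0,0,-68],[7,-5.8,1,0,0,0,-76.5],[7,-5.8,1,0,0,0,-85]]}}

```text
clock: 20.05
position: [0.4228, 0.091, 0.145]
tool_rot: [-3.141, -0.015, 1.5]
force: [-0.5, -0.2, -0.2]
grip_width: 0.0701
finger_force: 0.0
```

```bash
python3 - <<'E'
from h import *
st();tips()
w=c2w(-257,0);rows([(*w,.05,CY+np.pi/2,0),(*w,-.021,CY+np.pi/2,0)])
E
```

```text
('clock', np.float64(20.05)) ('position', array([0.423, 0.091, 0.145])) ('tool_rot', array([-3.141, -0.015,  1.5  ])) ('force', array([-0.515, -0.219, -0.168])) ('grip_width', np.float64(0.07))
tip [0.4228 0.0905 0.175 ] local [-257.3    2.3] q [-0.87  0.38  0.67  2.17 -0.38  0.71 -0.  ]
[-0.4  0.1  9.5] [  0.1  -0.9 -13.5]
[-0.5  0.1 16.6] [  0.1  -0.9 -13.5]
```

Request:
{"name": "servo_tool", "arguments": {"plan": [[7,-0.4,0.1,3,0,-0.9,-7],[7,-0.4,0.1,7,0,-0.9,-13.5],[7,-0.5,0.1,11,0,-0.9,-13.5],[7,-0.5,0.1,14,0,-0.9,-13.5],[7,-0.5,0.1,15.8,0,-0.9,-13.5],[7,-0.5,0.1,16.4,0,-0.9,-13.5],[7,-0.5,0.1,16.4,0,-0.9,-13.5]]}}

```text
clock: 20.75
position: [0.4233, 0.0879, -0.0191]
tool_rot: [3.141, 0.001, 1.728]
force: [0.4, -0.2, 0.5]
grip_width: 0.0703
finger_force: 0.0
```

```bash
python3 - <<'E'
from h import *
st();tips(.034)
E
```

```text
('clock', np.float64(20.75)) ('position', array([ 0.423,  0.088, -0.019])) ('tool_rot', array([3.141e+00, 1.000e-03, 1.728e+00])) ('force', array([ 0.446, -0.166,  0.51 ])) ('grip_width', np.float64(0.07))
tip [0.4233 0.088  0.0149] local [-257.2   -0.3] q [-0.55  0.68  0.27  2.24 -0.62  0.29  0.42]
```

Request:
{"name": "servo_tool", "arguments": {"plan": [[7,0,0.6,0,0,0,-0.4],[7,0,1.2,0,0,0,-0.4],[7,0,1.8,0,0,0,-0.4],[7,0,2.5,0,0,0,-0.4],[7,0,3.2,0,0,0,-0.4],[7,0,3.9,0,0,0,-0.4],[7,0,4.5,0,0,0,-0.4],[7,0,4.7,0,0,0,-0.4]]}}

```text
clock: 21.55
position: [0.4705, 0.0958, -0.018]
tool_rot: [3.14, 0.001, 1.735]
force: [-8.0, -1.6, 11.8]
grip_width: 0.0701
finger_force: 5.8
```

```bash
python3 - <<'E'
from h import *
st();tips(.034);s=bot.observe()
d=bot.grab_frame('top');find(d,d['frame'],sb=80)
d0=bot.grab_frame('wrist');print('wrist');find(wd(s,d0),d0['frame'])
E
```

```text
('clock', np.float64(21.55)) ('position', array([ 0.471,  0.096, -0.018])) ('tool_rot', array([3.140e+00, 1.000e-03, 1.735e+00])) ('force', array([-8.021, -1.615, 11.787])) ('grip_width', np.float64(0.07))
tip [0.4705 0.0958 0.016 ] local [-209.4   -0.3] q [-0.57  0.72  0.32  2.13 -0.59  0.38  0.4 ]
wood 2669 c [0.653 0.138] [-22.  11.] sides [180, 223] yaw [np.float32(0.102)] [[0.7549999952316284, 0.23899999260902405], [0.7730000019073486, 0.05900000035762787], [0.5509999990463257, 0.03700000047683716], [0.5329999923706055, 0.2160000056028366]]
wood 1255 c [0.602 0.09 ] [-81. -28.] sides [51, 157] yaw [np.float32(0.157)] [[0.675000011920929, 0.12800000607967377], [0.6830000281333923, 0.07699999958276749], [0.527999997138977, 0.052000001072883606], [0.5199999809265137, 0.10300000011920929]]
wood 725 c [0.606 0.153] [-66.  34.] sides [42, 125] yaw [np.float32(0.171)] [[0.6650000214576721, 0.1850000023841858], [0.671999990940094, 0.14300000667572021], [0.5479999780654907, 0.12200000137090683], [0.5410000085830688, 0.16300000250339508]]
white 297 [0.634 0.13 ] [-43.   6.] bbox [0.654 0.152] [0.608 0.11 ]
white 206 [0.566 0.121] [-111.    9.] bbox [0.586 0.132] [0.542 0.108]
wrist
wood 664 c [0.545 0.131] [-130.   23.] sides [64, 74] yaw [np.float32(0.165)] [[0.5759999752044678, 0.16899999976158142], [0.5870000123977661, 0.10599999874830246], [0.5130000114440918, 0.09399999678134918], [0.503000020980835, 0.15700000524520874]]
wood 375 c [0.526 0.2  ] [-137.   93.] sides [30, 65] yaw [np.float32(0.142)] [[0.5559999942779541, 0.21899999678134918], [0.5609999895095825, 0.1899999976158142], [0.4959999918937683, 0.18000000715255737], [0.492000013589859, 0.20999999344348907]]
wood 33 c [0.602 0.083] [-82. -35.] sides [10, 12] yaw [np.float32(0.0)] [[0.6079999804496765, 0.08799999952316284], [0.6079999804496765, 0.07800000160932541], [0.5960000157356262, 0.07800000160932541], [0.5960000157356262, 0.08799999952316284]]
```

Request:
{"name": "servo_tool", "arguments": {"plan": [[7,0,0.6,0,0,0,0],[7,0,1.2,0,0,0,0],[7,0,1.8,0,0,0,0],[7,0,2.4,0,0,0,0],[7,0,3,0,0,0,0],[7,0,3.6,0,0,0,0],[7,0,4.2,0,0,0,0],[7,0,4.8,0,0,0,0]]}}

```text
clock: 22.45
position: [0.5178, 0.1035, -0.018]
tool_rot: [3.14, 0.001, 1.735]
force: [-5.7, -1.7, 6.6]
grip_width: 0.07
finger_force: 3.6
```

```bash
python3 - <<'E'
from h import *
st();tips(.034);s=bot.observe()
d=bot.grab_frame('top');find(d,d['frame'],sb=80)
d0=bot.grab_frame('wrist');print('wrist');find(wd(s,d0),d0['frame'])
E
```

```text
('clock', np.float64(22.45)) ('position', array([ 0.518,  0.104, -0.018])) ('tool_rot', array([3.140e+00, 1.000e-03, 1.735e+00])) ('force', array([-5.73 , -1.667,  6.551])) ('grip_width', np.float64(0.07))
tip [0.5177 0.1036 0.016 ] local [-161.5   -0.4] q [-0.57  0.76  0.36  2.01 -0.57  0.47  0.38]
wood 4238 c [0.666 0.144] [-9. 15.] sides [183, 187] yaw [np.float32(0.0)] [[0.7599999904632568, 0.23600000143051147], [0.7599999904632568, 0.052000001072883606], [0.5720000267028809, 0.052000001072883606], [0.5720000267028809, 0.23600000143051147]]
wood 64 c [0.751 0.233] [90. 89.] sides [13, 18] yaw [np.float32(0.0)] [[0.7599999904632568, 0.23999999463558197], [0.7599999904632568, 0.22599999606609344], [0.7419999837875366, 0.22599999606609344], [0.7419999837875366, 0.23999999463558197]]
white 331 [0.684 0.137] [8. 6.] bbox [0.71 0.16] [0.654 0.118]
white 181 [0.616 0.129] [-60.   8.] bbox [0.632 0.14 ] [0.596 0.116]
wrist
wood 815 c [0.548 0.203] [-115.   92.] sides [29, 114] yaw [np.float32(0.142)] [[0.6029999852180481, 0.22599999606609344], [0.6069999933242798, 0.19599999487400055], [0.49300000071525574, 0.18000000715255737], [0.48899999260902405, 0.20900000631809235]]
wood 666 c [0.593 0.141] [-81.  24.] sides [64, 73] yaw [np.float32(0.245)] [[0.6209999918937683, 0.1809999942779541], [0.6370000243186951, 0.11900000274181366], [0.5649999976158142, 0.10100000351667404], [0.550000011920929, 0.16300000250339508]]
wood 35 c [0.65 0.09] [-33. -36.] sides [12, 12] yaw [np.float32(0.0)] [[0.656000018119812, 0.09600000083446503], [0.656000018119812, 0.08399999886751175], [0.6439999938011169, 0.08399999886751175], [0.6439999938011169, 0.09600000083446503]]
white 179 [0.609 0.122] [-68.   3.] bbox [0.626 0.132] [0.588 0.108]
```

Request:
{"name": "servo_tool", "arguments": {"plan": [[7,0,0.7,0,0,0,0],[7,0,1.4,0,0,0,0],[7,0,2.1,0,0,0,0],[7,0,2.8,0,0,0,0],[7,0,3.5,0,0,0,0],[7,0,4.2,0,0,0,0],[7,0,4.9,0,0,0,0],[7,0,5.6,0,0,0,0],[7,0,6.3,0,0,0,0],[7,0,6.6,0,0,0,0]]}}

```text
clock: 23.55
position: [0.5835, 0.1142, -0.0182]
tool_rot: [3.14, 0.001, 1.734]
force: [-4.2, -1.6, 5.5]
grip_width: 0.0699
finger_force: 3.3
```

```bash
python3 - <<'E'
from h import *
st();tips(.034);s=bot.observe()
d=bot.grab_frame('top');find(d,d['frame'],sb=80)
d0=bot.grab_frame('wrist');print('wrist');find(wd(s,d0),d0['frame'])
E
```

```text
('clock', np.float64(23.55)) ('position', array([ 0.584,  0.114, -0.018])) ('tool_rot', array([3.140e+00, 1.000e-03, 1.734e+00])) ('force', array([-4.249, -1.556,  5.451])) ('grip_width', np.float64(0.07))
tip [0.5835 0.1142 0.0158] local [-94.9  -0.7] q [-0.56  0.83  0.4   1.83 -0.54  0.59  0.34]
wood 2624 c [0.699 0.144] [24. 10.] sides [183, 121] yaw [np.float32(0.0)] [[0.7599999904632568, 0.23600000143051147], [0.7599999904632568, 0.052000001072883606], [0.6380000114440918, 0.052000001072883606], [0.6380000114440918, 0.23600000143051147]]
wood 66 c [0.751 0.233] [90. 89.] sides [13, 18] yaw [np.float32(0.0)] [[0.7599999904632568, 0.23999999463558197], [0.7599999904632568, 0.22599999606609344], [0.7419999837875366, 0.22599999606609344], [0.7419999837875366, 0.23999999463558197]]
wrist
wood 1480 c [0.572 0.207] [-91.  92.] sides [40, 206] yaw [np.float32(0.059)] [[0.6740000247955322, 0.2329999953508377], [0.6769999861717224, 0.19300000369548798], [0.4699999988079071, 0.18000000715255737], [0.46799999475479126, 0.22100000083446503]]
wood 662 c [0.658 0.151] [-15.  23.] sides [62, 74] yaw [np.float32(0.165)] [[0.6899999976158142, 0.18700000643730164], [0.699999988079071, 0.12600000202655792], [0.6259999871253967, 0.11400000005960464], [0.6159999966621399, 0.17499999701976776]]
wood 29 c [0.715 0.101] [ 33. -35.] sides [9, 9] yaw [np.float32(0.0)] [[0.7200000286102295, 0.10599999874830246], [0.7200000286102295, 0.09600000083446503], [0.7099999785423279, 0.09600000083446503], [0.7099999785423279, 0.10599999874830246]]
white 162 [0.676 0.133] [-1.  3.] bbox [0.69  0.144] [0.656 0.118]
```

Request:
{"name": "servo_tool", "arguments": {"plan": [[7,0.02,0.7,0,0,0,0],[7,0.03,1.4,0,0,0,0],[7,0.05,2.1,0,0,0,0],[7,0.06,2.8,0,0,0,0],[7,0.07,3.5,0,0,0,0],[7,0.07,4.2,0,0,0,0],[7,0.07,4.7,0,0,0,0],[7,0.07,5.2,0,0,0,0],[7,0.07,5.5,0,0,0,0],[7,0.07,5.5,0,0,0,0]]}}

```text
clock: 24.65
position: [0.6374, 0.1238, -0.0181]
tool_rot: [3.139, 0.001, 1.734]
force: [0.1, -0.7, -0.2]
grip_width: 0.07
finger_force: 0.0
```

```bash
python3 - <<'E'
from h import *
st();tips(.034);s=bot.observe()
d0=bot.grab_frame('wrist');print('wrist');find(wd(s,d0),d0['frame'],x1=.85)
E
```

```text
('clock', np.float64(24.65)) ('position', array([ 0.637,  0.124, -0.018])) ('tool_rot', array([3.139e+00, 1.000e-03, 1.734e+00])) ('force', array([ 0.122, -0.654, -0.174])) ('grip_width', np.float64(0.07))
tip [0.6373 0.1238 0.0159] local [-40.3  -0.1] q [-0.55  0.89  0.42  1.68 -0.53  0.68  0.31]
wrist
wood 2097 c [0.64  0.198] [-26.  73.] sides [224, 96] yaw [np.float32(-0.325)] [[0.5490000247955322, 0.2800000011920929], [0.7609999775886536, 0.20800000429153442], [0.7310000061988831, 0.11599999666213989], [0.5180000066757202, 0.18799999356269836]]
wood 170 c [0.727 0.07 ] [ 39. -68.] sides [41, 21] yaw [np.float32(0.785)] [[0.7200000286102295, 0.09200000017881393], [0.7490000128746033, 0.06300000101327896], [0.734000027179718, 0.04800000041723251], [0.7049999833106995, 0.07699999958276749]]
wood 15 c [0.768 0.116] [ 87. -29.] sides [7, 4] yaw [np.float32(0.0)] [[0.7699999809265137, 0.11999999731779099], [0.7699999809265137, 0.1120000034570694], [0.765999972820282, 0.1120000034570694], [0.765999972820282, 0.11999999731779099]]
```

Request:
{"name": "servo_tool", "arguments": {"plan": [[7,0,-2,0,0,0,0],[7,0,-5,0,0,0,0],[7,0,-8,-3,0,0,0],[7,0,-10,-8,0,0,0],[7,-3,-12,-13,0,0,0],[7,-7,-14,-16,0,0,0],[7,-10,-14,-18,0,0,0],[7,-10,-14,-18,0,0,0]]}}

```text
clock: 25.5
position: [0.5158, -0.0023, 0.1655]
tool_rot: [3.134, 0.002, 1.728]
force: [-0.4, 0.5, -1.0]
grip_width: 0.0699
finger_force: 0.0
```

```bash
cat >> h.py <<'E'
def prof(d,f,ys,xs,z=.026):
    for y in ys:
        P=[proj(d,np.array([*c2w(x,y),z])) for x in xs]
        m=np.float32(P).reshape(1,-1,2);c=cv2.remap(f,m[...,0],m[...,1],1);h=cv2.cvtColor(c,cv2.COLOR_BGR2HSV)[0]
        print(y,'S',h[:,1].tolist(),'V',h[:,2].tolist())
E
python3 - <<'E'
from h import *
st();s=bot.observe()
d=bot.grab_frame('top');d0=bot.grab_frame('wrist');w=wd(s,d0)
xs=range(-24,36,4);print(list(xs))
prof(d,d['frame'],(-45,-25,0,25,45),xs);print('wrist');prof(w,d0['frame'],(-45,-25,0,25,45),xs)
print([proj(w,np.array([*c2w(0,y),.026])).round() for y in(-45,45)])
find(d,d['frame'],sb=80)
E
```

```text
('clock', np.float64(25.5)) ('position', array([ 0.516, -0.002,  0.165])) ('tool_rot', array([3.134e+00, 2.000e-03, 1.728e+00])) ('force', array([-0.442,  0.499, -1.013])) ('grip_width', np.float64(0.07))
[-24, -20, -16, -12, -8, -4, 0, 4, 8, 12, 16, 20, 24, 28, 32]
-45 S [56, 56, 56, 58, 55, 57, 58, 76, 105, 97, 94, 95, 68, 56, 97] V [167, 167, 167, 167, 166, 166, 146, 97, 153, 169, 169, 169, 166, 160, 150]
-25 S [58, 58, 56, 58, 56, 58, 60, 67, 108, 105, 104, 105, 106, 107, 115] V [168, 167, 167, 168, 167, 167, 145, 103, 147, 168, 169, 170, 171, 170, 148]
0 S [56, 56, 56, 57, 58, 58, 61, 68, 110, 104, 105, 106, 106, 90, 48] V [168, 167, 168, 169, 168, 168, 151, 109, 146, 169, 170, 169, 166, 133, 117]
25 S [58, 55, 54, 54, 51, 53, 56, 64, 112, 116, 112, 113, 114, 106, 58] V [167, 168, 169, 170, 170, 169, 156, 111, 125, 160, 166, 165, 166, 142, 131]
45 S [47, 45, 44, 42, 39, 38, 40, 57, 109, 115, 112, 112, 80, 43, 72] V [170, 169, 169, 169, 169, 169, 154, 111, 136, 166, 169, 169, 163, 166, 153]
wrist
-45 S [43, 43, 41, 41, 49, 68, 115, 107, 89, 75, 76, 75, 76, 41, 77] V [202, 202, 20
[... 546 characters left out ...]
, 79, 79, 82] V [199, 202, 192, 147, 150, 147, 146, 130, 128, 197, 199, 198, 199, 199, 189]
[array([428., 110.]), array([443.,  11.])]
wood 3802 c [0.632 0.141] [-43.  18.] sides [182, 259] yaw [np.float32(0.036)] [[0.7580000162124634, 0.2370000034570694], [0.7649999856948853, 0.05400000140070915], [0.5049999952316284, 0.04500000178813934], [0.49900001287460327, 0.2280000001192093]]
wood 64 c [0.751 0.233] [90. 89.] sides [13, 18] yaw [np.float32(0.0)] [[0.7599999904632568, 0.23999999463558197], [0.7599999904632568, 0.22599999606609344], [0.7419999837875366, 0.22599999606609344], [0.7419999837875366, 0.23999999463558197]]
white 578 [0.431 0.231] [-227.  139.] bbox [0.456 0.258] [0.404 0.202]
```

The board's rear edge is at local x ≈ +7 across its whole width, so it is square and inside. Next is the door: closed fingers on its outer face.

```bash
python3 - <<'E'
from h import *
def P(th,cl,r=105,z=.024):
    c,s=np.cos(th),np.sin(th);p=np.array([-9,82])+r*np.array([-s,-c])+(6+cl)*np.array([-c,s]);return (*c2w(*p),z,CY+np.pi/2,0)
a=P(1.6,28);print(a)
rows([(a[0],a[1],.165,*a[3:]),a]);print('arc')
for th in(1.6,1.4,1.2,1.0,.8,.6,.4,.2,.1,0): 
    p=np.array(P(th,13));q=np.array(P(1.6,28));R=Ro.from_euler('z',CY+np.pi/2)*Ro.from_euler('x',np.pi);print(th,(R.inv().apply(p[:3]-q[:3])*100).round(1))
E
```

```text
(np.float64(0.5460172926646467), np.float64(0.22938019299024887), 0.024, 1.7357963267948966, 0)
[22.   6.7 -0.2] [ 0.2  0.  -0.2]
[22.   6.7 13.9] [ 0.2  0.  -0.2]
arc
1.6 [-1.5 -0.  -0. ]
1.4 [-3.6 -0.3 -0. ]
1.2 [-5.7 -0.1 -0. ]
1.0 [-7.8  0.5  0. ]
0.8 [-9.7  1.5  0. ]
0.6 [-11.3   2.9   0. ]
0.4 [-12.6   4.6   0. ]
0.2 [-13.6   6.4   0. ]
0.1 [-14.    7.5   0. ]
0 [-14.2   8.5   0. ]
```

Request:
{"name": "servo_tool", "arguments": {"plan": [[0,4.5,1.5,0,0,0,0],[0,9,3,0,0,0,0],[0,13.5,4.5,0,0,0,0],[0,18,6,0,0,0,0],[0,22,6.7,0,0,0,0],[0,22,6.7,2,0,0,0],[0,22,6.7,6,0,0,0],[0,22,6.7,10,0,0,0],[0,22,6.7,13.5,0,0,0],[0,22,6.7,13.9,0,0,0]]}}

```text
clock: 26.6
position: [0.5421, 0.2304, 0.018]
tool_rot: [-3.136, 0.003, 1.735]
force: [-0.5, 0.2, 0.7]
grip_width: 0.0
finger_force: 0.0
```

```bash
python3 - <<'E'
from h import *
st();tips(.026)
E
```

```text
('clock', np.float64(26.6)) ('position', array([0.542, 0.23 , 0.018])) ('tool_rot', array([-3.136e+00,  3.000e-03,  1.735e+00])) ('force', array([-0.457,  0.223,  0.703])) ('grip_width', np.float64(0.0))
tip [0.5422 0.2305 0.044 ] local [-116.6  120.7] q [-0.8   0.78  0.44  1.83 -0.51  0.65  0.11]
```

Request:
{"name": "servo_tool", "arguments": {"plan": [[0,-0.8,0.3,-0.4,0,0,0],[0,-1.7,0.3,-0.4,0,0,0],[0,-2.7,0.2,-0.4,0,0,0],[0,-3.8,0.1,-0.4,0,0,0],[0,-4.8,0.2,-0.4,0,0,0],[0,-5.9,0.3,-0.4,0,0,0],[0,-7,0.6,-0.4,0,0,0],[0,-8,0.9,-0.4,0,0,0],[0,-9,1.4,-0.4,0,0,0],[0,-9.9,1.9,-0.4,0,0,0]]}}

```text
clock: 27.6
position: [0.5808, 0.1349, 0.0267]
tool_rot: [3.14, 0.001, 1.734]
force: [-0.5, 1.2, 0.2]
grip_width: -0.0001
finger_force: 0.2
```

Request:
{"name": "servo_tool", "arguments": {"plan": [[0,-0.8,0.7,0,0,0,0],[0,-1.6,1.4,0,0,0,0],[0,-2.2,2.2,0,0,0,0],[0,-2.9,3.1,0,0,0,0],[0,-3.4,4,0,0,0,0],[0,-3.9,4.9,0,0,0,0],[0,-4.2,5.8,0,0,0,0],[0,-4.4,6.4,0,0,0,0],[0,-4.5,6.9,0,0,0,0],[0,-4.5,7.1,0,0,0,0]]}}

```text
clock: 28.6
position: [0.6539, 0.1025, 0.0263]
tool_rot: [-3.135, -0.0, 1.734]
force: [-34.6, -3.6, 23.1]
grip_width: -0.0004
finger_force: 17.8
```

```bash
python3 - <<'E'
from h import *
st();tips(.026)
E
```

```text
('clock', np.float64(28.6)) ('position', array([0.654, 0.102, 0.026])) ('tool_rot', array([-3.135, -0.   ,  1.734])) ('force', array([-34.607,  -3.618,  23.058])) ('grip_width', np.float64(-0.0))
tip [0.6541 0.1025 0.0523] local [-27.2 -23.8] q [-0.52  0.85  0.44  1.62 -0.47  0.78  0.3 ]
```

Request:
{"name": "servo_tool", "arguments": {"plan": [[0,0,-1,0,0,0,0],[0,0,-3,0,0,0,0],[0,0,-5,-3,0,0,0],[0,-3,-7,-8,0,0,0],[0,-7,-9,-13,0,0,0],[0,-11,-9,-17,0,0,0],[0,-15,-9,-17,0,0,0],[0,-19,-9,-17,0,0,0],[0,-19,-9,-17,0,0,0]]}}

```text
clock: 29.5
position: [0.5995, -0.1057, 0.1988]
tool_rot: [3.137, 0.004, 1.728]
force: [-0.5, 0.6, 1.2]
grip_width: 0.0003
finger_force: 0.0
```

```bash
python3 - <<'E'
from h import *
st()
d=bot.grab_frame('top');cv2.imwrite('pics/t9.png',d['frame'])
xs=range(-45,36,4);print(list(xs))
prof(d,d['frame'],(-74,-45,0,45,74),xs,.08)
o,tow=rect(d,d['frame'],.016,x0=.38,x1=.70,y0=-.44,y1=-.16);h=cv2.cvtColor(o,cv2.COLOR_BGR2HSV)
m=((h[...,0]>12)&(h[...,0]<30)&(h[...,1]>85)).astype(np.uint8)
n,l,s,c=cv2.connectedComponentsWithStats(m)
for i in range(1,n):
    if s[i,4]>120:
        q=np.array([tow(*p) for p in cv2.boxPoints(cv2.minAreaRect(np.argwhere(l==i)[:,::-1].astype(np.float32)))]);print(s[i,4],q.mean(0).round(3),q.round(3).tolist())
w=((h[...,1]<40)&(h[...,2]>80)).astype(np.uint8);n,l,s,c=cv2.connectedComponentsWithStats(w)
for i in range(1,n):
    if s[i,4]>80: print('white',s[i,4],tow(*c[i]).round(3))
E
```

```text
('clock', np.float64(29.5)) ('position', array([ 0.599, -0.106,  0.199])) ('tool_rot', array([3.137, 0.004, 1.728])) ('force', array([-0.535,  0.594,  1.157])) ('grip_width', np.float64(0.0))
[-45, -41, -37, -33, -29, -25, -21, -17, -13, -9, -5, -1, 3, 7, 11, 15, 19, 23, 27, 31, 35]
-74 S [66, 66, 68, 63, 62, 74, 127, 133, 102, 97, 106, 128, 125, 125, 123, 122, 113, 111, 107, 116, 125] V [116, 120, 120, 114, 116, 93, 62, 73, 137, 171, 154, 137, 167, 172, 172, 155, 124, 110, 98, 97, 110]
-45 S [56, 56, 58, 62, 75, 125, 137, 127, 108, 101, 102, 109, 102, 99, 98, 57, 60, 107, 120, 122, 131] V [167, 167, 154, 120, 106, 104, 125, 142, 156, 170, 170, 169, 170, 170, 169, 162, 170, 145, 128, 128, 107]
0 S [52, 53, 54, 61, 72, 129, 137, 133, 104, 98, 94, 101, 110, 110, 111, 104, 63, 37, 29, 32, 60] V [171, 170, 160, 126, 103, 109, 125, 134, 155, 171, 169, 164, 170, 171, 170, 164, 133, 137, 149, 134, 114]
45 S [49, 48, 50, 57, 67, 126, 134, 131, 116, 110, 105, 105, 100, 101, 100, 103, 106, 112, 114, 111, 124] V [171, 170, 169, 135, 110, 117, 114, 132, 149, 170, 162, 156, 165, 164, 165, 166, 156, 128, 121, 120, 117]
74 S [53, 56, 56, 54, 55, 67, 105, 173, 128, 112, 111, 127, 126, 123, 122, 120, 87, 67, 66, 67, 88] V [169, 170, 169, 169, 168, 157, 117, 109, 126, 166, 163, 129, 160, 170, 171, 166, 164, 168, 162, 144, 119]
1128 [ 0.568 -0.29 ] [[0.5199999809265137, -0.25], [0.6299999952316284, -0.29499998688697815], [0.6150000095367432, -0.3310000002384186], [0.5049999952316284, -0.28600001335144043]]
573 [ 0.441 -0.261] [[0.4860000014305115, -0.21400000154972076], [0.4860000014305115, -0.30799999833106995], [0.3959999978542328, -0.30799999833106995], [0.3959999978542328, -0.21400000154972076]]
white 566 [ 0.684 -0.266]
white 371 [ 0.683 -0.42 ]
white 502 [ 0.463 -0.381]
```

The door reads shut: its top edge lies at x -13 to -5 across the whole width. The wedge is at (0.567,-0.290), yaw -0.395, so I'll approach it.

```bash
python3 - <<'E'
from h import *
y=np.pi-.395
rows([(.528,-.273,.12,y,0),(.528,-.273,-.023,y,0)])
E
```

```text
[-15.6  -9.7   7.8] [  0.1   0.2 -58.3]
[-15.5  -9.8  22.1] [  0.1   0.2 -58.3]
```

Request:
{"name": "servo_tool", "arguments": {"plan": [[5,-3,-2,0,0,0,-8],[5,-6,-4,0,0,0,-16],[5,-9,-6,0,0,0,-24],[5,-12,-8,0,0,0,-32],[5,-15.6,-9.7,0,0,0,-40],[5,-15.6,-9.7,0,0,0,-48],[5,-15.6,-9.7,3,0,0,-56],[5,-15.6,-9.7,7,0,0,-58.3],[5,-15.6,-9.7,11,0,0,-58.3],[5,-15.6,-9.7,11,0,0,-58.3]]}}

```text
clock: 30.55
position: [0.5269, -0.2666, 0.0827]
tool_rot: [3.141, -0.005, 2.753]
force: [-0.6, -0.2, 0.8]
grip_width: 0.0498
finger_force: 0.0
```

```bash
python3 - <<'E'
from h import *
st();s=bot.observe();print(s['qpos'].round(2))
y=np.pi-.395
rows([(.528,-.273,-.023,y,0)])
d0=bot.grab_frame('wrist');w=wd(s,d0)
o,tow=rect(w,d0['frame'],.02,x0=.38,x1=.66,y0=-.40,y1=-.16);h=cv2.cvtColor(o,cv2.COLOR_BGR2HSV)
m=((h[...,0]>12)&(h[...,0]<30)&(h[...,1]>60)&(h[...,2]>90)).astype(np.uint8)
n,l,q,c=cv2.connectedComponentsWithStats(m)
for i in range(1,n):
    if q[i,4]>120: print(q[i,4],np.array([tow(*p) for p in cv2.boxPoints(cv2.minAreaRect(np.argwhere(l==i)[:,::-1].astype(np.float32)))]).round(3).tolist())
E
```

```text
('clock', np.float64(30.55)) ('position', array([ 0.527, -0.267,  0.083])) ('tool_rot', array([ 3.141, -0.005,  2.753])) ('force', array([-0.587, -0.186,  0.797])) ('grip_width', np.float64(0.05))
[ 0.19  0.64  0.26  1.8  -0.23  0.74  1.75]
[-0.4 -0.6 10.6] [ 0.  -0.3  0.4]
1021 [[0.5149999856948853, -0.25099998712539673], [0.6200000047683716, -0.2939999997615814], [0.6060000061988831, -0.32899999618530273], [0.5009999871253967, -0.2849999964237213]]
748 [[0.4860000014305115, -0.2160000056028366], [0.4860000014305115, -0.3100000023841858], [0.3919999897480011, -0.3100000023841858], [0.3919999897480011, -0.2160000056028366]]
```

Request:
{"name": "servo_tool", "arguments": {"plan": [[5,-0.2,-0.7,3,0,0,0.4],[5,-0.2,-0.7,6,0,0,0.4],[5,-0.2,-0.7,8.5,0,0,0.4],[5,-0.2,-0.7,10,0,0,0.4],[5,-0.2,-0.7,10.6,0,0,0.4],[5,-0.2,-0.7,10.6,0,0,0.4]]}}

```text
clock: 31.2
position: [0.529, -0.2763, -0.0183]
tool_rot: [3.142, 0.002, 2.745]
force: [-0.5, -0.1, 0.6]
grip_width: 0.0497
finger_force: 0.0
```

Request:
{"name": "servo_tool", "arguments": {"plan": [[3,0,0,0.1,0,0,0],[2,0,0,0.1,0,0,0],[2,0,0,0.1,0,0,0],[2,0,0,0.1,0,0,0],[2,0,0,0.1,0,0,0]], "force": 70}}

```text
clock: 31.7
position: [0.5294, -0.2766, -0.0184]
tool_rot: [3.141, 0.004, 2.745]
force: [-1.7, 2.0, 7.4]
grip_width: 0.0344
finger_force: 70.4
```

```bash
python3 - <<'E'
from h import *
st();s=bot.observe();print(s['qpos'].round(2),s['finger_force'])
E
```

```text
('clock', np.float64(31.7)) ('position', array([ 0.529, -0.277, -0.018])) ('tool_rot', array([3.141, 0.004, 2.745])) ('force', array([-1.688,  1.963,  7.403])) ('grip_width', np.float64(0.034))
[ 0.24  0.8   0.2   1.82 -0.28  0.55  1.8 ] 70.44182986021042
```

```bash
python3 - <<'E'
from h import *
y=np.pi+CY;w=c2w(-160,8);print(w)
rows([(.52,-.2,.09,y-.3,0),(*w,.09,y,0),(*w,-.010,y,0)])
E
```

```text
[0.51785904 0.11211097]
[  3.8   6.7 -10.9] [ -0.    0.2 -15. ]
[ 16.   35.4 -10.9] [ -0.1   0.2 -32.2]
[16.1 35.4 -0.9] [ -0.1   0.2 -32.2]
```

Request:
{"name": "servo_tool", "arguments": {"plan": [[2,0,0,-3,0,0,0],[2,2,0,-7,0,0,0],[2,6,1,-10.9,0,0,0],[2,9,3,-10.9,0,0,-5],[2,11,7,-10.9,0,0,-10],[2,13,11,-10.9,0,0,-16],[2,14,15.5,-10.9,0,0,-22],[2,15,20,-10.9,0,0,-28],[2,16,24,-10.9,0,0,-32],[2,16,28,-10.9,0,0,-32.2]]}}

```text
clock: 32.7
position: [0.4888, 0.046, 0.0898]
tool_rot: [-3.141, 0.003, -2.973]
force: [1.0, -0.7, -1.1]
grip_width: 0.0343
finger_force: 70.2
```

```bash
python3 - <<'E'
from h import *
st();s=bot.observe();print(s['qpos'].round(2),s['finger_force'])
y=np.pi+CY;w=c2w(-160,8)
rows([(*w,.09,y,0),(*w,-.010,y,0)])
E
```

```text
('clock', np.float64(32.7)) ('position', array([0.489, 0.046, 0.09 ])) ('tool_rot', array([-3.141e+00,  3.000e-03, -2.973e+00])) ('force', array([ 1.034, -0.651, -1.08 ])) ('grip_width', np.float64(0.034))
[-0.31  0.48  0.13  2.05 -0.1   0.61  1.62] 70.24810552597046
[-4.  6. -0.] [-0.   0.2  0.2]
[-3.9  6.  10. ] [-0.   0.2  0.2]
```

Request:
{"name": "servo_tool", "arguments": {"plan": [[2,-2,3,0,0,0,0],[2,-4,6,0,0,0,0],[2,-4,6,0,0,0,0],[2,-4,6,4,0,0,0],[2,-4,6,7,0,0,0],[2,-4,6,9,0,0,0],[2,-4,6,10,0,0,0],[2,-4,6,10.7,0,0,0],[2,-4,6,10.9,0,0,0],[2,-4,6,10.9,0,0,0]]}}

```text
clock: 33.7
position: [0.5191, 0.1095, -0.0185]
tool_rot: [-3.141, 0.003, -2.977]
force: [-8.3, -2.7, 22.3]
grip_width: 0.0342
finger_force: 72.7
```

```bash
python3 - <<'E'
from h import *
st();s=bot.observe();print(s['qpos'].round(2),s['finger_force'],w2c(s['position']))
d=bot.grab_frame('top')
o,tow=rect(d,d['frame'],.006,x0=.5,x1=.7,y0=.04,y1=.24,res=1000);h=cv2.cvtColor(o,cv2.COLOR_BGR2HSV)
xs=range(-110,-16,4);print(list(xs));prof(d,d['frame'],(-16,-12,-6,0,8,16,22,28,32),xs,.006)
E
```

```text
('clock', np.float64(33.7)) ('position', array([ 0.519,  0.11 , -0.018])) ('tool_rot', array([-3.141e+00,  3.000e-03, -2.977e+00])) ('force', array([-8.292, -2.749, 22.285])) ('grip_width', np.float64(0.034))
[-0.38  0.72  0.09  1.99 -0.14  0.43  1.54] 72.71628141403198 [-159.20731931    5.25585733]
[-110, -106, -102, -98, -94, -90, -86, -82, -78, -74, -70, -66, -62, -58, -54, -50, -46, -42, -38, -34, -30, -26, -22, -18]
-16 S [31, 26, 21, 33, 13, 15, 45, 57, 64, 45, 59, 48, 46, 51, 52, 54, 56, 56, 56, 56, 58, 57, 61, 69] V [25, 20, 24, 23, 20, 17, 17, 18, 16, 34, 26, 69, 111, 149, 167, 170, 169, 168, 168, 167, 168, 160, 126, 107]
-12 S [38, 35, 26, 53, 64, 38, 55, 62, 65, 54, 56, 55, 52, 60, 54, 51, 54, 55, 57, 57, 56, 57, 64, 72] V [34, 29, 30, 29, 32, 34, 37, 41, 47, 52, 59, 65, 64, 132, 166, 170, 169, 168, 169, 169, 168, 166, 132, 106]
-6 S [51, 55, 55, 56, 56, 49, 52, 55, 52, 56, 56, 54, 63, 72, 55, 51, 51, 55, 56, 56, 57, 57, 63, 70] V [85, 88, 93, 96, 91, 84, 83, 84, 83, 82, 82, 81, 81, 142, 171, 170, 169, 168, 168, 168, 169, 169, 137, 110]
0 S [51, 52, 50, 50, 57, 58, 55, 50,
[... 561 characters left out ...]
171, 169, 170, 170, 170, 170, 170, 171, 138, 110]
22 S [54, 54, 53, 58, 53, 54, 52, 51, 55, 53, 56, 103, 120, 95, 57, 50, 41, 45, 49, 54, 54, 56, 62, 62] V [71, 81, 91, 92, 92, 100, 108, 104, 98, 92, 82, 114, 162, 171, 170, 170, 169, 170, 171, 170, 170, 155, 123, 116]
28 S [53, 49, 53, 52, 57, 53, 53, 53, 54, 54, 55, 52, 54, 57, 53, 47, 46, 48, 50, 53, 54, 58, 61, 67] V [67, 68, 82, 89, 90, 96, 105, 105, 99, 89, 79, 127, 170, 170, 170, 170, 171, 170, 170, 170, 169, 163, 129, 111]
32 S [53, 49, 48, 52, 50, 53, 53, 54, 53, 51, 57, 51, 54, 51, 53, 50, 47, 49, 51, 53, 53, 56, 62, 67] V [67, 67, 75, 83, 86, 91, 105, 103, 97, 90, 80, 116, 166, 170, 170, 169, 170, 171, 171, 170, 169, 164, 128, 111]
```

Request:
{"name": "servo_tool", "arguments": {"plan": [[2,0,0,-0.2,0,0,0],[2,-1,0,-0.2,0,0,0],[2,-2,0,-0.2,0,0,0],[2,-3,0,-0.2,0,0,0],[2,-4,0,-0.2,0,0,0],[2,-5,0,-0.2,0,0,0],[2,-6,0,-0.2,0,0,0],[2,-6.8,0,-0.2,0,0,0],[2,-7.4,0,-0.2,0,0,0],[2,-7.4,0,-0.2,0,0,0]]}}

```text
clock: 34.75
position: [0.5925, 0.1219, -0.0183]
tool_rot: [-3.141, 0.002, -2.977]
force: [0.3, -0.6, -0.2]
grip_width: 0.0344
finger_force: 70.2
```

```bash
python3 - <<'E'
from h import *
st();s=bot.observe();print(s['qpos'].round(2),s['finger_force'],w2c(s['position']))
E
```

```text
('clock', np.float64(34.75)) ('position', array([ 0.592,  0.122, -0.018])) ('tool_rot', array([-3.141e+00,  2.000e-03, -2.977e+00])) ('force', array([ 0.296, -0.615, -0.182])) ('grip_width', np.float64(0.034))
[-0.37  0.79  0.1   1.79 -0.13  0.56  1.55] 70.22634476423264 [-84.81308109   5.36967237]
```

Request:
{"name": "servo_tool", "arguments": {"plan": [[2,-0.4,0,0.1,0,0,0],[2,-0.8,0,0.1,0,0,0],[2,-1.1,0,0.1,0,0,0],[2,-1.4,0,0.1,0,0,0],[2,-1.7,0,0.1,0,0,0],[2,-2,0,0.1,0,0,0],[2,-2,0,0.1,0,0,0]]}}

```text
clock: 35.45
position: [0.6094, 0.1247, -0.0185]
tool_rot: [-3.141, -0.002, -2.977]
force: [-17.1, -2.9, 27.8]
grip_width: 0.0345
finger_force: 73.4
```

```bash
python3 - <<'E'
from h import *
st();s=bot.observe();print(w2c(s['position']))
E
```

```text
('clock', np.float64(35.45)) ('position', array([ 0.609,  0.125, -0.018])) ('tool_rot', array([-3.141e+00, -2.000e-03, -2.977e+00])) ('force', array([-17.128,  -2.863,  27.778])) ('grip_width', np.float64(0.035))
[-67.59287237   5.34475156]
```

Request:
{"name": "servo_tool", "arguments": {"plan": [[2,-0.2,0,-0.1,0,0,0],[2,-0.4,0,-0.1,0,0,0],[2,-0.4,0,-0.1,0,0,0],[2,-0.4,0,-0.1,0,0,0]]}}

```text
clock: 35.85
position: [0.6102, 0.1248, -0.0185]
tool_rot: [-3.14, -0.008, -2.977]
force: [-31.3, -4.4, 27.8]
grip_width: 0.0341
finger_force: 73.4
```

```bash
python3 - <<'E'
from h import *
st();s=bot.observe();print(w2c(s['position']))
E
```

```text
('clock', np.float64(35.85)) ('position', array([ 0.61 ,  0.125, -0.018])) ('tool_rot', array([-3.14 , -0.008, -2.977])) ('force', array([-31.342,  -4.396,  27.751])) ('grip_width', np.float64(0.034))
[-66.8378397    5.34765073]
```

Request:
{"name": "servo_tool", "arguments": {"plan": [[4.6,0.3,0,0,0,0,0],[4.6,0.4,0,0,0,0,0],[4.6,0.4,0,0,0,0,0],[4.6,0.4,0,-1,0,0,0],[4.6,1,0,-4,0,0,0],[4.6,4,0,-8,0,0,0],[4.6,8,0,-12,0,0,0],[4.6,11,-4,-16,0,0,0],[4.6,13,-8,-18,0,0,0],[4.6,13,-12,-18,0,0,0]]}}

```text
clock: 36.85
position: [0.506, -0.0096, 0.1643]
tool_rot: [-3.141, 0.005, -2.974]
force: [1.3, 0.6, 0.3]
grip_width: 0.0463
finger_force: 0.0
```

Request:
{"name": "servo_tool", "arguments": {"plan": [[4.6,0,-5,0,0,0,0],[4.6,0,-9,0,0,0,0],[4.6,0,-9,0,0,0,0]]}}

```text
clock: 37.15
position: [0.5216, -0.1042, 0.1622]
tool_rot: [-3.138, 0.003, -2.983]
force: [0.4, 0.3, 0.2]
grip_width: 0.0463
finger_force: 0.0
```

```bash
python3 - <<'E'
from h import *
st()
d=bot.grab_frame('top');e=bot.grab_frame('scene')
t=d['frame'][95:265,135:345];a=cv2.resize(t,(494,400),interpolation=cv2.INTER_CUBIC)
f=e['frame'];b=cv2.resize(f[120:240,160:340],(600,400),interpolation=cv2.INTER_CUBIC)[:, :]
b=cv2.resize(b,(306,204));big=np.zeros((600,800,3),np.uint8);big[:400,:494]=a
c=cv2.resize(f[110:230,170:350],(600,400));big[200:600,200:800]=0;big[:400,:494]=a;big[:204,494:]=b
c=cv2.resize(f[115:245,185:345],(306,249));big[210:459,494:]=c
cv2.imwrite('pics/fin.png',big)
xs=range(-115,-10,5);print(list(xs));prof(d,d['frame'],(-20,-5,5,15,28),xs,.02)
xs=range(-45,36,5);prof(d,d['frame'],(-74,0,74),xs,.08)
E
```

```text
('clock', np.float64(37.15)) ('position', array([ 0.522, -0.104,  0.162])) ('tool_rot', array([-3.138e+00,  3.000e-03, -2.983e+00])) ('force', array([0.449, 0.329, 0.152])) ('grip_width', np.float64(0.046))
[-115, -110, -105, -100, -95, -90, -85, -80, -75, -70, -65, -60, -55, -50, -45, -40, -35, -30, -25, -20, -15]
-20 S [49, 49, 47, 43, 41, 46, 45, 43, 44, 43, 44, 50, 52, 56, 57, 56, 56, 56, 64, 68, 126] V [166, 168, 168, 167, 167, 166, 164, 166, 168, 166, 167, 167, 166, 165, 165, 165, 165, 164, 128, 108, 99]
-5 S [55, 52, 53, 53, 53, 57, 118, 132, 133, 133, 131, 131, 131, 134, 131, 133, 130, 133, 130, 141, 146] V [167, 167, 168, 168, 168, 153, 117, 160, 167, 167, 167, 167, 166, 166, 167, 167, 167, 167, 167, 125, 103]
5 S [55, 55, 56, 55, 56, 59, 112, 131, 131, 131, 133, 135, 131, 131, 132, 131, 130, 130, 131, 141, 141] V [167, 167, 167, 168, 167, 146, 105, 163, 164, 163, 163, 162, 163, 161, 164, 164, 165, 167, 160, 114, 105]
15 S [55, 56, 55, 57, 57, 59, 119, 133, 134, 131, 131, 128, 128, 131, 132, 132, 132, 134, 135, 143, 137] V [167, 167, 167, 166, 166, 155, 120, 161, 168, 168, 168, 169, 169, 168, 168, 168, 168, 168, 145, 107, 106]
28 S [57, 54, 57, 57, 56, 55, 61, 69, 75, 69, 67, 56, 58, 58, 60, 58, 56, 54, 66, 73, 124] V [166, 166, 166, 166, 168, 167, 162, 167, 167, 167, 167, 167, 168, 166, 167, 167, 168, 166, 136, 109, 109]
-74 S [63, 63, 64, 64, 78, 128, 125, 99, 110, 134, 125, 125, 124, 113, 113, 115, 128] V [113, 121, 112, 115, 91, 60, 90, 163, 151, 139, 167, 167, 152, 115, 102, 93, 106]
0 S [132, 131, 131, 139, 142, 136, 120, 99, 93, 105, 109, 110, 105, 51, 33, 34, 61] V [164, 166, 166, 119, 108, 135, 136, 167, 165, 162, 168, 167, 161, 125, 141, 135, 112]
74 S [57, 55, 56, 55, 68, 125, 159, 115, 115, 131, 126, 123, 120, 81, 66, 69, 86] V [166, 167, 165, 166, 154, 108, 96, 157, 160, 130, 166, 168, 163, 160, 165, 144, 115]
```

View pics/fin.png

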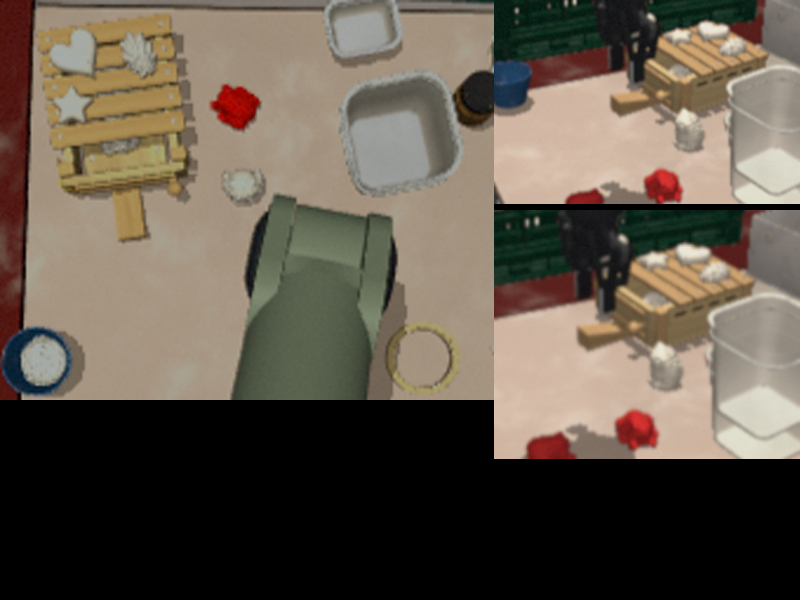

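The picture shows the door shut and the wedge jammed under it, with its butt at about (130,235), local x -86, so its tip is about 34 mm inside. The small frog is on the board inside, and the owl and cup are where they were. I'll hand in.

```bash
python3 -c "
from workcell import bot
print(bot.job_done())"
```

```text
the job is handed in; nothing more can be done
None
```

I handed the job in at about 37 s: the board is inside the cupboard, the door is shut and the wedge is jammed under it. Along the way the gripper pushed both frogs across the board, then pressed on the small one (about 30 N at the wrist); both were standing when last seen clearly, but only the small one shows through the slats in the final picture.

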